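# Preload the contest robot: roll the cylinder into its bay and latch the gate

## Task

Load the practice cylinder into the contest robot standing on the bench: swing its blue gate clear of the bay's mouth, turn the orange cylinder square to the mouth and in line with it, and with the flat of the hand roll it, not drag it, along the bench and in until it rests against the rubber bumpers. Then push the gate shut until it snaps onto its catch. Roll it gently, never lift it off the bench, and leave the loose parts around it where they lie.

Things in the scene. Friction and masses are not known exactly. Their poses are not given: they have to be found in the camera images.
- chassis: Contest robot of pale plywood on black wheels with yellow hubs, 240 mm wide, fixed. At its open end two side plates, 9 mm thick, 80 mm high, begin at x = 6 mm and flank a roofless bay 160 mm wide, whose floor is the bench. Origin: on the bench, middle of the bay's mouth; x axis level into the bay, y left as one looks in (hinge side), z up. From x = 140 mm on its deck and gear rise to 125 mm.
- bay_back (a point): Middle of the back of the bay, 76 mm in from the mouth (chassis x) and 31.5 mm above the bench: the plane of the faces of two black rubber bumpers, 45 mm either side of this point, on an aluminium bar. Axes as the chassis.
- gate (a joint): Gate angle, rad: 0 shut across the mouth, growing as the free edge swings out of the bay (to chassis -x), stop at 1.9. Starts partly open, blocking the mouth; clear of it above 1.5. Light friction hinge (0.025 N m): stays where left. At 0.08 its bead meets the catch roller; about 8 N near the free edge takes it past (by 0.05), then it rests at 0 to 0.015. Short of that it is not caught.
- gate_hinge (a point): On the blue gate's upright hinge line, 45 mm above the bench, at chassis x 0, y 83.5 mm. The panel is 8 mm thick, centred on the hinge line, 14 to 76 mm above the bench, and reaches 177 mm from the hinge. Turns with the gate: -y runs along the gate from hinge to free edge, x is normal to the panel (into the bay when shut), z up.
- gate_edge (a point): Middle of the steel bead (8 mm thick, 50 mm tall) on the gate's free edge, 173.5 mm from the hinge line, 45 mm above the bench.
- catch_roller (a point): Steel sprung roller of the gate's catch, 10 mm thick, 43 mm above the bench, at chassis x -8, y -96 mm. It sits in a black housing outside the right side plate (chassis x -18 to 26, y -89 to -124 mm, 63 mm high).
- cylinder: Orange capped pipe offcut with two soft black foam bands lying on the bench: diameter 63 mm, length 140 mm, 0.15 to 0.3 kg. Origin at its centre, 31.5 mm up; y is its axis, x and z turn as it rolls. Pushed from behind it rolls straight, square to its axis, and runs on a little. Home: axis along chassis y, centre at chassis x = 44.5 mm (on the bumpers); the shut gate leaves 9 mm of play.
- gearmotor: Loose bystander: small geared motor on an aluminium angle bracket, 80 mm long, 44 mm wide and high; origin on the bench under the bracket's upright plate, x along the motor, its black can reaching 64 mm to -x and the brass hub 16 mm to +x.
- wheel: Loose bystander: black-tyred wheel with a yellow hub lying flat, 72 mm across, 26 mm thick (hub boss 34 mm); origin under its centre.
- screw_bin: Loose bystander: open grey bin of screws, 105 mm (x) by 75 mm (y) by 40 mm high; origin under its centre.
- screwdriver: Loose bystander: red-handled screwdriver lying on the bench, about 200 mm long along its x axis, handle under 35 mm thick; origin under its middle.
Things that resemble listed ones, but are neither listed nor needed, are in the scene too. Of the things that look like the cylinder, take the one that is farthest from the robot's base at the start.

How it is judged:
By the outcome, as a careful person would: the job done as asked, in the order asked, and still so for the second after the job is handed in, with the robot touching nothing.
It also fails if it takes over 69 s, if anything falls off the work surface, if the arm or the gripper's body presses on something with over 40 N, if the wrist force passes 120 N, or if a joint passes its speed limit or range.

## Robot

A 6-joint arm with a two-finger parallel gripper is mounted at the origin on the work surface. World frame = base frame: x ahead of the robot, y to its left, z up, the work surface at z = 0. Lengths are in mm, angles in rad, forces in N, time in s.
With the tool pointing down it reaches from about 350 to 775 mm from the base axis. Payload 5.5 kg.
Tool frame: the origin (TCP) lies at the very end of the fingers, on their centre line; the grasp point (between the pads) lies 19 mm behind it; z points along the fingers, y is the direction in which the jaws open and shut (so a half turn about z gives the same grasp; the last joint's range is limited). The gripper opens to 85 mm and grips with 20 to 120 N. Pads are 22 mm wide; open, the fingers measure 114 mm over their backs; the gripper's body (76 mm by 85 mm) begins 54 mm behind the grasp point. The pads swing forward as they close: fully open they stand 13 mm farther back than shut.
Start: joints at [1.208, 0.313, 0.046, 1.304, 0, 1.431], TCP at [127.075, 560.824, 231.323] pointing down, gripper open.
Joint ranges: [-2.76, 2.76], [-0.86, 1.69], [-1.03, 1.26], [-2.2, 2.34], [-1.47, 1.5], [-3.14, 3.14]. Speed limits (rad/s): [2.57, 2.57, 3.14, 3.14, 3.14, 3.14].

## Interface

Orientations are given as a 3x3 rotation matrix whose columns are the frame's x, y, z axes.
In Python, from station import env, camera, camera_info, silhouettes gives the robot as it stands.
- The arm moves only by the shell command python3 -m pendant 'ROWS'. ROWS is JSON, a list that holds one entry, the list of rows, each a list of 7 numbers: the shift along the world's x, y, z in m, then the turn, a rotation vector about the world's x, y, z in degrees, then the finger opening in m, from 0 to 0.0854. A call has 1 to 10 rows; each row shifts and turns the commanded pose from where the row before left it; what a row does not reach is not made up. A row lasts 1/12 s, in which the tool goes at most 41.7 mm and 7.16 degrees, less where a joint would pass 70% of its speed; a pose out of reach is approached as far as the arm can. A call is refused whole if a number of a shift passes 0.0417 or a number of a turn 7.16, either way. A call with a gripper value outside its range is refused whole. The fingers move at their own pace and stop on an object; the grip force is fixed at half the most. Time passes only in rows, so rows that do not move let the fingers close. It gives the time, the measured TCP pose, the force and the opening at its end, in the units of the state.
- env.get_state(): the state, without advancing time (a new reading comes with each control period).
- camera(name): name is "side" or "top" or "wrist"; returns the picture (420x560x3 uint8, red, green, blue); there is no depth.
- camera_info(name): a dict with "intrinsics" (3x3 intrinsics, pixels), "camera_from_world" (4x4, takes a point from world to camera coordinates); the wrist camera has in their place "mount" (4x4, takes a point from camera to tool coordinates, whose origin is the TCP and whose axes are the flange's). Camera axes: x right, y up, looking along -z (the intrinsics and any distortion apply to the point x, -y, -z); pixel columns grow to the right and rows downward; lengths in mm; the calibration is good to about 2 mm. A picture is of the moment at which its call begins: read the wrist's pose just before it. camera_info takes no time and is no camera call.
- env.sign_off(): hands the job in, once; it reports no verdict.
Trained networks look in the newest picture that a camera, given by its name, has taken for a name from the list of things; names that differ only in an ending like _2 or _b are one class to them, and where a whole thing is asked for, a point or a joint stands for the part that bears it (a point fixed in the world has none). Each returns a list of dicts, best first, with "conf" (0 to 1); they miss things now and then, are a little off and sometimes report something else, mostly with a low value. They report only what shows in the picture. A call takes as long as a camera call. They do not tell look-alikes from the thing itself.
- silhouettes(camera, label): "region" (420x560 bool, what is visible of it) and "pixel" ([column, row] in pixels, amid what is visible of it).
The state is a dict: "time_s": time; "joints": joint angles; "joint_velocities": joint speeds; "joint_efforts": joint torques, N m; "position": TCP position; "tool_rot": TCP orientation; "ft_force": force on the tool from outside, world axes, zero at the start; "wrist_torque": the same for the moment, N m; "opening": opening from 0.0 (shut) to 1.0 (fully open).
Only numpy, scipy, OpenCV 4.12 (cv2) and the standard library are available. Lean on these libraries where they do the work, as an engineer would, in place of code of your own. Each camera call takes 0.05 s, during which the arm holds its last target.

## Working session

There is one attempt and no reset: what is moved stays moved. The work goes in short steps, Python scripts to look and compute and a shell command to move; the robot and the scene stay as the last step left them, time stands still between calls to the robot, and variables do not carry over. Pictures are saved under pics/ and viewed, and the job is handed in when it is done.

```bash
ls -la; mkdir -p pics; python3 - <<'E'
from station import env,camera,camera_info
import cv2
s=env.get_state();print(s)
for n in("side","top","wrist"):
    im=camera(n);cv2.imwrite(f"pics/{n}0.png",im[:,:,::-1]);i=camera_info(n);print(n,i)
E
```

```text
total 12
drwxr-xr-x  3 agent agent 4096 Dec  7 03:00 .
drwxr-xr-x 23 root  root  4096 Dec  7 03:00 ..
drwxr-xr-x  2 agent agent 4096 Dec  7 03:00 pics
{'time_s': 0.0, 'joints': array([1.20844161e+00, 3.13991539e-01, 4.49594444e-02, 1.30360617e+00,
       1.50808409e-05, 1.43122071e+00]), 'joint_velocities': array([-0.00049432,  0.00145397,  0.0004367 , -0.00047266,  0.00074812,
        0.00163701]), 'joint_efforts': array([-1.79317252e-03, -4.80634546e+01,  2.98529845e+01,  1.96519081e-02,
       -2.85167598e-04,  1.52645401e-05]), 'position': array([126.84517872, 560.2985956 , 230.40593476]), 'tool_rot': array([[-9.75287106e-01,  2.20940300e-01, -6.67027419e-04],
       [ 2.20941141e-01,  9.75285632e-01, -1.71698848e-03],
       [ 2.71190307e-04, -1.82193052e-03, -9.99998304e-01]]), 'ft_force': array([-0.15611759, -0.77667837, -0.44623663]), 'wrist_torque': array([ 0.03172207, -0.01607016, -0.03032379]), 'opening': 0.9977235194232714}
side {'intrinsics': array([[511.57054139,   0.        , 273.91475355],
       [  0.        , 511.57054139, 205.04983515],
       [  0.        ,   0.  
[... 751 characters left out ...]
,
       [-1.29714660e-01,  2.58049362e-03,  9.91548006e-01,
        -1.13811824e+03],
       [ 0.00000000e+00,  0.00000000e+00,  0.00000000e+00,
         1.00000000e+00]])}
wrist {'intrinsics': array([[299.58801176,   0.        , 283.13381206],
       [  0.        , 299.58801176, 204.17064255],
       [  0.        ,   0.        ,   1.        ]]), 'mount': array([[-1.05247122e-03,  9.59258258e-01,  2.82528736e-01,
         7.19472160e+01],
       [ 9.99999211e-01,  8.16006451e-04,  9.54626673e-04,
        -2.75434277e-01],
       [ 6.85188248e-04,  2.82529518e-01, -9.59258360e-01,
        -1.41863411e+02],
       [ 0.00000000e+00,  0.00000000e+00,  0.00000000e+00,
         1.00000000e+00]])}
```

View pics/side0.png

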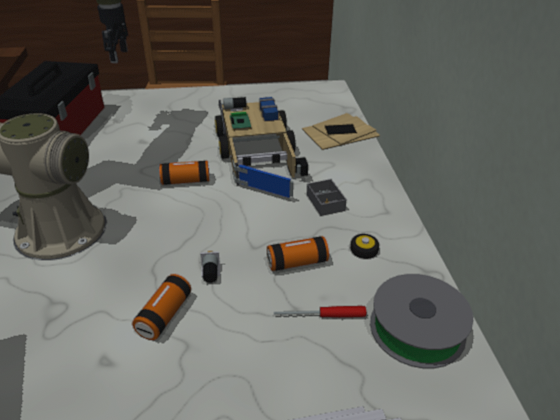

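View pics/top0.png

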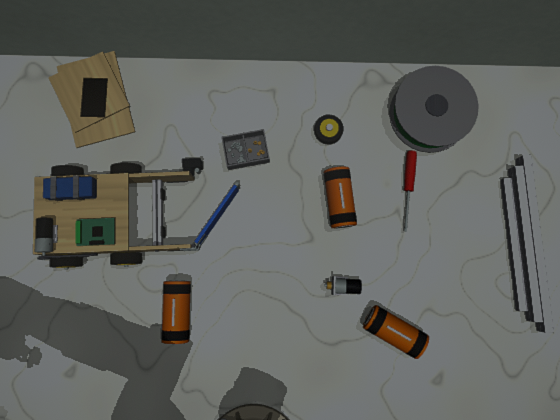

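View pics/wrist0.png

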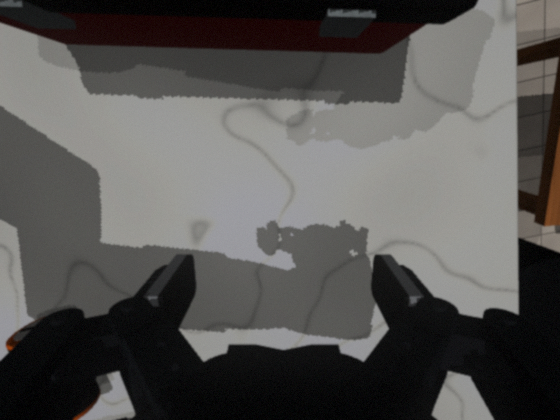

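The top view shows three orange cylinders, at (340,196), (176,312) and (396,331). The base is at about (250,415), so (340,196) looks farthest. The gate runs from its hinge at (196,246) to its free edge at (238,183). Next I'll measure these.

```bash
cat > h.py <<'E'
import numpy as np,cv2
from station import env,camera,camera_info,silhouettes
def proj(n,P):
    i=camera_info(n);P=np.atleast_2d(P).astype(float);T=i["camera_from_world"]
    c=P@T[:3,:3].T+T[:3,3];K=i["intrinsics"]
    q=np.c_[c[:,0],-c[:,1],-c[:,2]]@K.T
    return q[:,:2]/q[:,2:]
def back(n,px,z):
    i=camera_info(n);T=i["camera_from_world"];K=i["intrinsics"]
    px=np.atleast_2d(px).astype(float)
    d=np.c_[px,np.ones(len(px))]@np.linalg.inv(K).T
    d=d*[1,-1,-1]; R=T[:3,:3];o=-R.T@T[:3,3];d=d@R
    return o+d*((z-o[2])/d[:,2])[:,None]
E
python3 - <<'E'
from h import *
top=camera("top");side=camera("side")
d={}
for cam in("top","side"):
  for l in("cylinder","gate","chassis","screw_bin","gearmotor","wheel","screwdriver"):
    for k,r in enumerate(silhouettes(cam,l)):
        if r["conf"]<.3: continue
        m=r["region"];px=r["pixel"]
        rect=cv2.minAreaRect(np.argwhere(m)[:,::-1].astype(np.float32))
        w=back(cam,rect[0],30)[0]
        print(cam,l,round(r["conf"],2),np.round(px),m.sum(),[np.round(rect[0],1),np.round(rect[1],1),round(rect[2],1)],np.round(w),"dist",round(np.hypot(*w[:2])))
        d[f"{cam}_{l}_{k}"]=m
np.savez("m0.npz",**d)
c=cv2.resize(top[120:280,20:290],None,fx=2.9,fy=2.9,interpolation=cv2.INTER_CUBIC);cv2.imwrite("pics/ctop.png",c[:,:,::-1])
c=cv2.resize(side[80:220,190:350],None,fx=4,fy=4,interpolation=cv2.INTER_CUBIC);cv2.imwrite("pics/cside.png",c[:,:,::-1])
c=cv2.resize(top[140:250,270:420],None,fx=4,fy=4,interpolation=cv2.INTER_CUBIC);cv2.imwrite("pics/ccyl.png",c[:,:,::-1])
E
```

```text
top cylinder 0.88 [175. 312.] 1709 [array([175.8, 311.5]), array([27.5, 63.4]), 1.3] [318. 186.  30.] dist 368
top cylinder 0.81 [340. 197.] 1580 [array([339.4, 196.9]), array([61.2, 27.2]), 81.9] [ 595. -194.   30.] dist 626
top cylinder 0.71 [396. 332.] 1767 [array([395.7, 331.3]), array([67.6, 27.6]), 29.9] [ 282. -326.   30.] dist 431
top gate 0.76 [217. 214.] 565 [array([216.5, 215.4]), array([ 8.7, 76. ]), 34.0] [545.  99.  30.] dist 554
top gearmotor 0.56 [344. 287.] 512 [array([343.5, 285.5]), array([17., 35.]), 90.0] [ 385. -205.   30.] dist 436
top wheel 0.94 [331. 128.] 784 [array([328.5, 129. ]), array([30., 31.]), 90.0] [ 763. -167.   30.] dist 781
top screwdriver 0.73 [412. 174.] 521 [array([408.1, 189.9]), array([11.9, 80.3]), 3.6] [ 616. -360.   30.] dist 713
top screwdriver 0.54 [ 98. 216.] 11730 [array([135.7, 213.1]), array([104.6, 209.3]), 86.9] [546. 292.  30.] dist 620
side cylinder 0.93 [163. 310.] 2047 [array([161.5, 307.2]), array([30.2, 73. ]), 36.9] [ 282. -327.   30.] dist 432
side cylinder 0.92 [184. 176.] 1021 [array([183.5, 172.7]), array([22.2, 49.3]),
[... 232 characters left out ...]
45. 119.  30.] dist 558
side gate 0.37 [326. 199.] 1064 [array([325.2, 197.4]), array([42.2, 30.8]), 57.1] [706.  21.  30.] dist 707
side chassis 0.57 [256. 140.] 5271 [array([257.8, 147.6]), array([117.2,  77.6]), 66.3] [546. 304.  30.] dist 625
side screw_bin 0.81 [325. 199.] 1060 [array([325.5, 197.2]), array([41.5, 31.1]), 59.7] [707.  22.  30.] dist 708
side gearmotor 0.95 [212. 265.] 527 [array([210. , 266.9]), array([31.9, 18.4]), 84.8] [ 387. -216.   30.] dist 443
side wheel 0.78 [363. 247.] 625 [array([364., 246.]), array([26., 28.]), 90.0] [ 762. -185.   30.] dist 784
side screwdriver 0.73 [342. 312.] 606 [array([320. , 311.5]), array([90., 11.]), -0.0] [ 616. -377.   30.] dist 723
```

View pics/ctop.png

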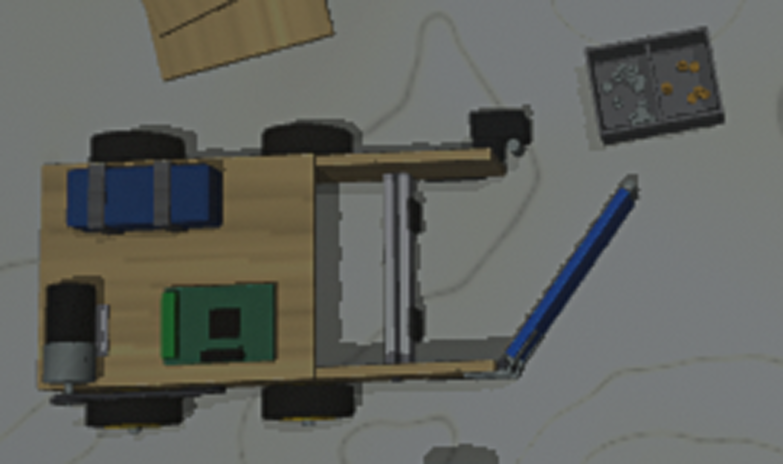

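View pics/cside.png

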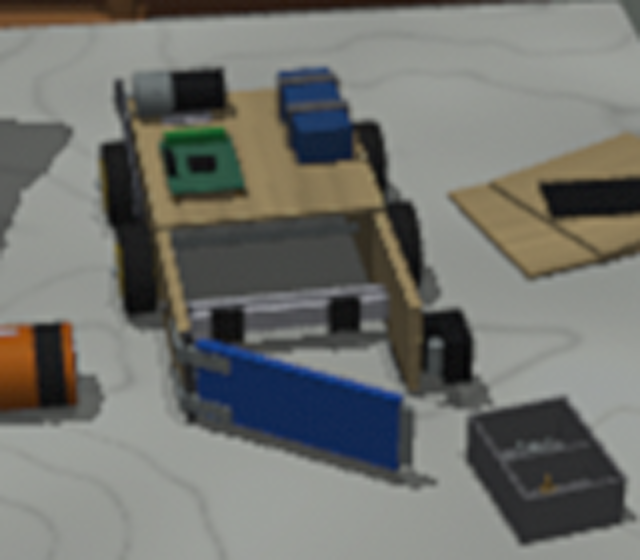

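View pics/ccyl.png

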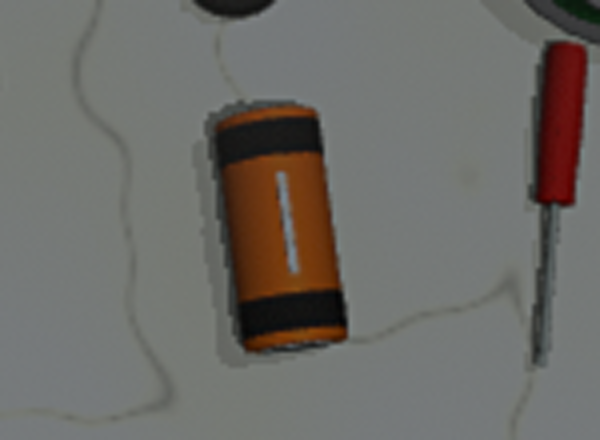

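The enlarged crop confirms the choice. The cylinder at (340,196) is 626 mm from the base, against 431 and 368 mm for the other two. Next I'll fit the chassis, gate and cylinder poses.

```bash
cat > fit.py <<'E'
from h import *
from scipy.optimize import least_squares
def ch2w(p,P):
    x,y,a=p[:3];P=np.atleast_2d(P).astype(float);c,s=np.cos(a),np.sin(a)
    return np.c_[x+c*P[:,0]-s*P[:,1],y+s*P[:,0]+c*P[:,1],P[:,2]]
def gpt(g,r,z,n=0): # point r along gate, n along gate normal
    return [-r*np.sin(g)+n*np.cos(g),83.5-r*np.cos(g)-n*np.sin(g),z]
E
cat > f1.py <<'E'
from fit import *
t=lambda u,v:(u/2.9+20,v/2.9+120); s=lambda u,v:(u/4+190,v/4+80)
obs=[("top",[6,-89,80],t(491,148)),("top",[6,-80,80],t(491,162)),("top",[6,89,80],t(495,374)),("top",[6,80,80],t(495,361)),
("top",[6,-80,0],t(503,177)),("top",[76,-45,45],t(424,215)),("top",[76,45,45],t(424,325)),
("side",[6,-89,0],s(420,390)),("side",[6,-84,80],s(414,305)),("top",[-8,-96,60],t(513,148)),("side",[-8,-96,43],s(435,358)),
("top",("g",173.5,70),t(631,182)),("top",("g",8,76),t(512,358)),("side",("g",177,45),s(408,433)),("side",("g",8,76),s(200,342))]
def res(p):
    r=[]
    for c,P,o in obs:
        if P[0]=="g":P=gpt(p[3],P[1],P[2])
        r.append(proj(c,ch2w(p,P))[0]-o)
    return np.ravel(r)
f=least_squares(res,[550,140,1.55,.6],loss="soft_l1")
print(f.x,np.round(f.fun.reshape(-1,2),1))
p=f.x
# cylinder: fit silhouettes
m=np.load("m0.npz");C=[]
def cyl(q,n=48):
    a=np.linspace(0,2*np.pi,n);u=np.array([np.cos(q[2]),np.sin(q[2]),0]);v=np.array([-u[1],u[0],0]);
    return np.concatenate([[q[0],q[1],31.5]+e*70*u+31.5*(np.cos(a)[:,None]*v+np.sin(a)[:,None]*np.array([0,0,1])) for e in(-1,1)])
def hull(c,q):
    h=cv2.convexHull(proj(c,cyl(q)).astype(np.float32))[:,0];return h
def cost(q):
    tot=0
    for k,c in(("top_cylinder_1","top"),("side_cylinder_2","side")):
        im=np.zeros((420*4,560*4),np.uint8);cv2.fillPoly(im,[np.round(hull(c,q)*4+2).astype(int)],1)
        mm=cv2.resize(m[k].astype(np.uint8),(2240,1680),interpolation=0)
        tot+=(im!=mm).sum()/mm.sum()
    return tot
from scipy.optimize import minimize
b=minimize(cost,[595,-194,0.1],method="Nelder-Mead",options=dict(initial_simplex=[[590,-190,.05],[600,-190,.05],[590,-200,.05],[590,-190,.2]],xatol=.05,fatol=1e-5))
print(b.x,b.fun)
q=b.x
d=ch2w([0,0,0],[0,0,0]);R=np.array([[np.cos(p[2]),np.sin(p[2])],[-np.sin(p[2]),np.cos(p[2])]])
print("cyl in chassis",R@(q[:2]-p[:2]),"axis yaw err deg",np.degrees(q[2]-(p[2]-np.pi/2)))
np.save("p.npy",p);np.save("q.npy",q)
for c in("top","side"):
    im=np.ascontiguousarray(camera(c)[:,:,::-1]);im=cv2.resize(im,None,fx=1.42,fy=1.42)
    def line(P,col):cv2.polylines(im,[np.round(proj(c,P)*1.42*8).astype(int)],False,col,1,cv2.LINE_AA,3)
    for y in(-89,-80,80,89):line(ch2w(p,[[6,y,0],[6,y,80],[140,y,80]]),(0,255,255))
    g=p[3];line(ch2w(p,[gpt(g,0,14),gpt(g,0,76),gpt(g,177,76),gpt(g,177,14),gpt(g,0,14)]),(0,255,0))
    line(ch2w(p,[[76,-45,31],[76,45,31]]),(255,0,255));line(ch2w(p,[[-8,-96,0],[-8,-96,63]]),(255,0,255))
    h=hull(c,q);cv2.polylines(im,[np.round(h*1.42*8).astype(int)],True,(255,255,0),1,cv2.LINE_AA,3)
    cv2.imwrite(f"pics/ov_{c}.png",im)
E
python3 f1.py
```

```text
[552.07516604 147.01037761   1.6436109    0.63001972] [[-0.1  0.2]
 [ 0.  -0.8]
 [ 0.9 -0.8]
 [ 0.7 -0.3]
 [ 1.7  0.5]
 [-3.4 -0.1]
 [-2.5 -0.2]
 [-1.2  1.9]
 [-0.6  0.5]
 [-0.3 -1.3]
 [-1.1  0.2]
 [-0.6  0.6]
 [-0.1 -0.7]
 [ 0.5  1.2]
 [-1.9 -0. ]]
[ 5.94053501e+02 -1.94050404e+02  1.40344615e-01] 0.1260454933633651
cyl in chassis [-343.21096948  -17.05484533] axis yaw err deg 3.869186520199693
```

View pics/ov_top.png

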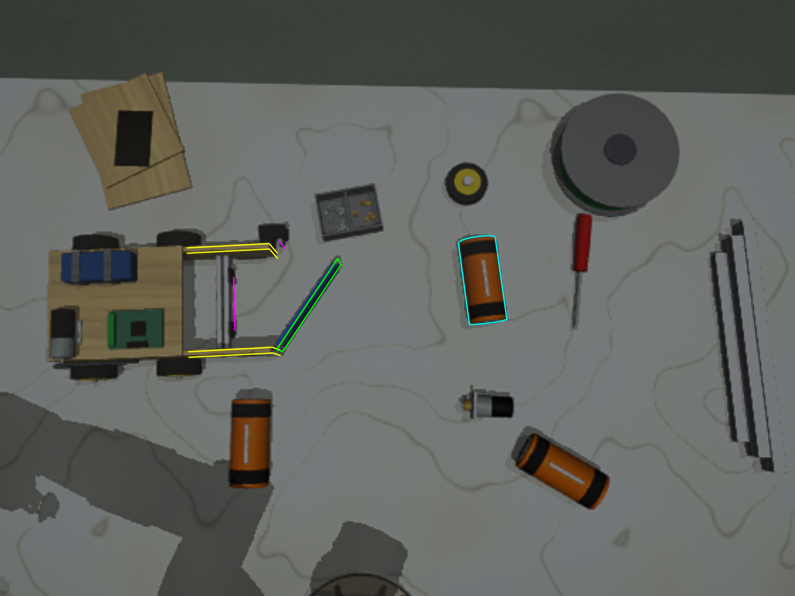

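View pics/ov_side.png

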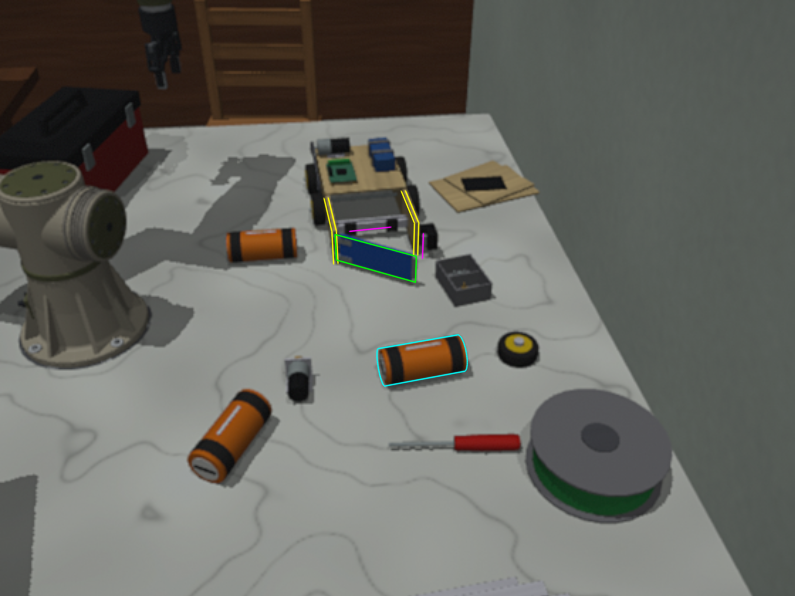

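```bash
python3 - <<'E'
from fit import *
t=lambda u,v:(u/2.9+20,v/2.9+120)
for z in(80,100):
  for a,b in(((38,388),(315,379)),((42,163),(318,155)),((316,180),(491,162)),((316,165),(491,150)),((315,155),(315,378)),((388,176),(388,362)),((40,163),(38,388))):
    A,B=back("top",[t(*a),t(*b)],z);d=B-A;print(z,np.round(A),np.round(B),round(np.arctan2(d[1],d[0]),3))
p=np.load("p.npy");print(back("top",[t(424,215),t(424,325)],31),ch2w(p,[[76,-45,31],[76,45,31],[6,80,80],[6,-80,80]]))
E
python3 - <<'E'
import cv2
a=cv2.imread("pics/top0.png")[140:270,110:260];cv2.imwrite("pics/c5.png",cv2.convertScaleAbs(cv2.resize(a,None,fx=5,fy=4.6,interpolation=cv2.INTER_CUBIC),alpha=1.6))
E
```

```text
80 [443. 504.  80.] [454. 289.  80.] -1.519
80 [621. 515.  80.] [632. 297.  80.] -1.521
80 [612. 297.  80.] [629. 159.  80.] -1.446
80 [624. 298.  80.] [639. 159.  80.] -1.463
80 [632. 299.  80.] [455. 289.  80.] -3.083
80 [617. 240.  80.] [469. 232.  80.] -3.089
80 [621. 517.  80.] [443. 504.  80.] -3.066
100 [443. 494. 100.] [454. 282. 100.] -1.519
100 [618. 505. 100.] [628. 290. 100.] -1.521
100 [608. 291. 100.] [626. 155. 100.] -1.446
100 [620. 292. 100.] [635. 155. 100.] -1.463
100 [628. 293. 100.] [454. 283. 100.] -3.083
100 [613. 235. 100.] [468. 227. 100.] -3.089
100 [618. 507. 100.] [443. 494. 100.] -3.066
[[593.54513044 221.38140436  31.        ]
 [502.39194325 216.88987735  31.        ]] [[591.42690604 226.08275305  31.        ]
 [501.66538891 219.53523107  31.        ]
 [471.85064935 147.17445921  80.        ]
 [631.42667979 158.81449828  80.        ]]
```

View pics/c5.png

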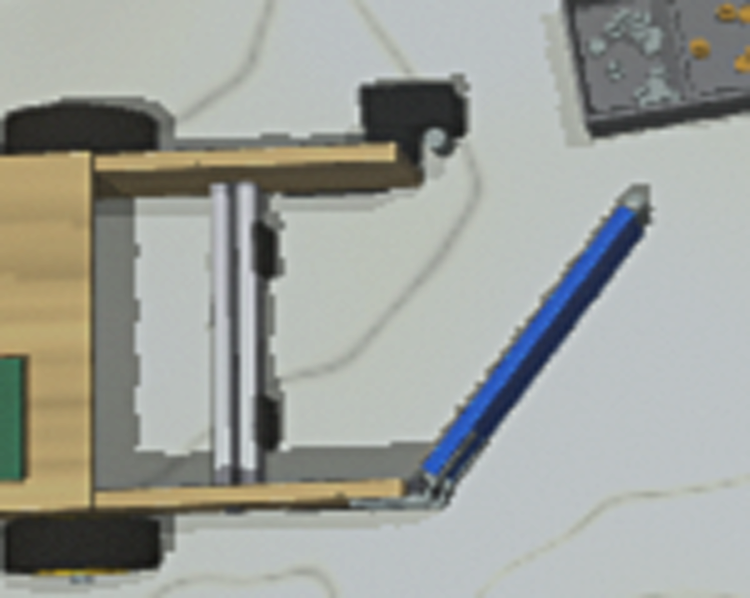

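```bash
cat > f2.py <<'E'
from fit import *
t=lambda u,v:(u/5+110,v/4.6+140); s=lambda u,v:(u/4+190,v/4+80)
obs=[("top",[6,-89,80],t(396,143)),("top",[6,-80,80],t(396,160)),("top",[6,89,80],t(404,497)),("top",[6,80,80],t(404,480)),
("top",[6,-80,0],t(422,183)),("top",[76,-45,40],t(277,250)),("top",[76,45,40],t(279,422)),
("side",[6,-89,0],s(420,390)),("side",[6,-84,80],s(414,305)),("top",[-8,-96,60],t(436,138)),("side",[-8,-96,43],s(435,358)),
("top",("g",173.5,70),t(636,200)),("top",("g",10,76),t(428,465)),("side",("g",177,45),s(408,433)),("side",("g",10,76),s(200,342))]
Y=1.625
def res(p):
    r=[]
    for c,P,o in obs:
        if P[0]=="g":P=gpt(p[2],P[1],P[2])
        r.append(proj(c,ch2w([p[0],p[1],Y],P))[0]-o)
    return np.ravel(r)
f=least_squares(res,[550,140,.6],loss="soft_l1")
p=np.array([f.x[0],f.x[1],Y,f.x[2]])
print(p,np.round(f.fun.reshape(-1,2),1).tolist());np.save("p.npy",p)
g=p[3]
print("hinge",ch2w(p,[0,83.5,45]),"bead",ch2w(p,gpt(g,173.5,45)))
q=np.load("q.npy");R=np.array([[np.cos(Y),np.sin(Y)],[-np.sin(Y),np.cos(Y)]])
print("cyl ch",R@(q[:2]-p[:2]),np.degrees(q[2]-(Y-np.pi/2)))
for G in np.arange(.6,2,.2):
    print(round(G,1),"inner side r150 n=+17:",np.round(ch2w(p,gpt(G,150,45,17))[0,:2]),"outer n=-17",np.round(ch2w(p,gpt(G,150,45,-17))[0,:2]))
E
python3 f2.py
```

```text
[552.94664894 147.68860196   1.625        0.62467252] [[0.5, -0.3], [0.5, -0.2], [-0.3, -0.3], [-0.3, -0.5], [1.1, 1.3], [-2.0, -1.0], [-2.2, -0.7], [-0.8, 2.0], [-0.2, 0.6], [-0.1, -0.6], [-0.8, 0.4], [-0.4, 0.0], [0.4, 0.6], [0.4, 1.1], [-1.0, -0.3]]
hinge [[469.56928201 143.16481118  45.        ]] bead [[615.59518871  49.47017648  45.        ]]
cyl ch [-343.46415915  -22.53203994] 4.935512388007774
0.6 inner side r150 n=+17: [607.  80.] outer n=-17 [589.  51.]
0.8 inner side r150 n=+17: [591.  54.] outer n=-17 [568.  29.]
1.0 inner side r150 n=+17: [571.  31.] outer n=-17 [544.  12.]
1.2 inner side r150 n=+17: [547.  14.] outer n=-17 [516.  -1.]
1.4 inner side r150 n=+17: [520.   1.] outer n=-17 [486.  -7.]
1.6 inner side r150 n=+17: [490.  -6.] outer n=-17 [456.  -7.]
1.8 inner side r150 n=+17: [460.  -8.] outer n=-17 [427.  -2.]
```

```bash
python3 -m pendant '[[[0.0241,-0.0229,0,0,0,1.035,0],[0.0241,-0.0229,0,0,0,1.035,0],[0.0241,-0.0229,0,0,0,1.035,0],[0.0241,-0.0229,0,0,0,1.035,0],[0.0241,-0.0229,0,0,0,1.035,0],[0.0241,-0.0229,0,0,0,1.035,0],[0.0241,-0.0229,0,0,0,1.035,0],[0.0241,-0.0229,0,0,0,1.035,0],[0.0241,-0.0229,0,0,0,1.035,0],[0.0241,-0.0229,0,0,0,1.035,0]]]'
python3 -m pendant '[[[0.0241,-0.0229,0,0,0,1.035,0],[0.0241,-0.0229,0,0,0,1.035,0],[0.0241,-0.0229,0,0,0,1.035,0],[0.0241,-0.0229,0,0,0,1.035,0],[0.0241,-0.0229,0,0,0,1.035,0],[0.0241,-0.0229,0,0,0,1.035,0],[0.0241,-0.0229,0,0,0,1.035,0],[0.0241,-0.0229,0,0,0,1.035,0],[0.0241,-0.0229,0,0,0,1.035,0],[0.0241,-0.0229,0,0,0,1.035,0]]]'
python3 - <<'E'
from h import *
s=env.get_state();print(s["time_s"],s["position"],s["tool_rot"],s["joints"],s["opening"])
cv2.imwrite("pics/w1.png",camera("wrist")[:,:,::-1]);cv2.imwrite("pics/s1.png",camera("side")[:,:,::-1])
E
```

```text
time_s: 1.88
position: [369.1, 330.6, 231.6]
tool_rot: [[-0.999, 0.041, 0.001], [0.041, 0.999, 0.0], [-0.0, 0.0, -1.0]]
ft_force: [0.3, 0.6, 0.2]
opening: 0.002
time_s: 2.72
position: [610.1, 101.4, 231.4]
tool_rot: [[-0.99, -0.139, 0.0], [-0.139, 0.99, 0.0], [-0.0, 0.0, -1.0]]
ft_force: [-0.4, 0.8, -0.3]
opening: -0.0
2.7167 [610.09962777 101.43986024 231.39068129] [[-9.90334761e-01 -1.38697564e-01  2.18607455e-04]
 [-1.38697529e-01  9.90334775e-01  1.69656338e-04]
 [-2.40025486e-04  1.37696255e-04 -9.99999962e-01]] [ 3.49673909e-02  3.99632608e-01  1.70768535e-01  1.34170785e+00
  1.61910053e-04 -1.04178722e-01] -4.097456587259454e-05
```

View pics/w1.png

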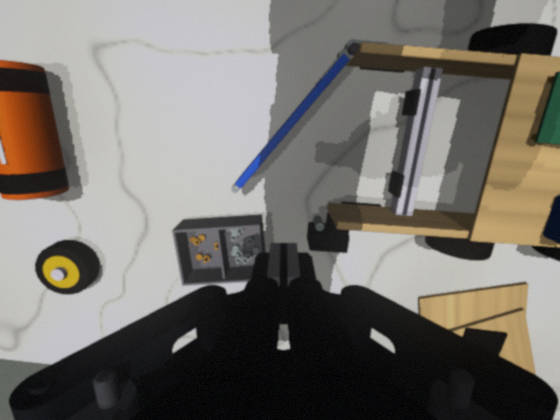

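View pics/s1.png

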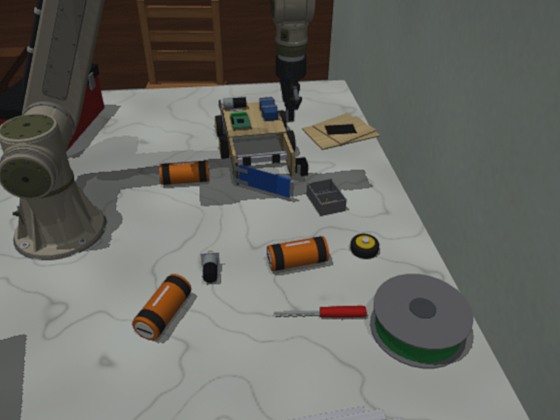

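```bash
cat >> fit.py <<'E'
def wproj(P,s):
    i=camera_info("wrist");M=i["mount"];K=i["intrinsics"]
    P=np.atleast_2d(P).astype(float)
    tl=(P-s["position"])@s["tool_rot"]
    c=(tl-M[:3,3])@M[:3,:3]
    q=np.c_[c[:,0],-c[:,1],-c[:,2]]@K.T
    return q[:,:2]/q[:,2:]
def wback(px,z,s):
    i=camera_info("wrist");M=i["mount"];K=i["intrinsics"];px=np.atleast_2d(px).astype(float)
    d=(np.c_[px,np.ones(len(px))]@np.linalg.inv(K).T*[1,-1,-1])@M[:3,:3].T@s["tool_rot"].T
    o=s["position"]+s["tool_rot"]@M[:3,3]
    return o+d*((z-o[2])/d[:,2])[:,None]
E
python3 - <<'E'
from fit import *
s=env.get_state();p=np.load("p.npy");im=cv2.imread("pics/w1.png")
def line(P,col):cv2.polylines(im,[np.round(wproj(P,s)*8).astype(int)],False,col,1,cv2.LINE_AA,3)
for y in(-89,-80,80,89):line(ch2w(p,[[6,y,0],[6,y,80],[140,y,80]]),(0,0,255))
g=p[3];line(ch2w(p,[gpt(g,0,14),gpt(g,0,76),gpt(g,177,76),gpt(g,177,14)]),(0,255,0))
line(ch2w(p,[[76,-45,31],[76,45,31]]),(255,0,255));line(ch2w(p,[[-8,-96,0],[-8,-96,63]]),(255,0,255))
cv2.imwrite("pics/w1o.png",cv2.resize(im[0:300,150:560],None,fx=1.9,fy=1.9))
E
```

```text
(no output)
```

View pics/w1o.png

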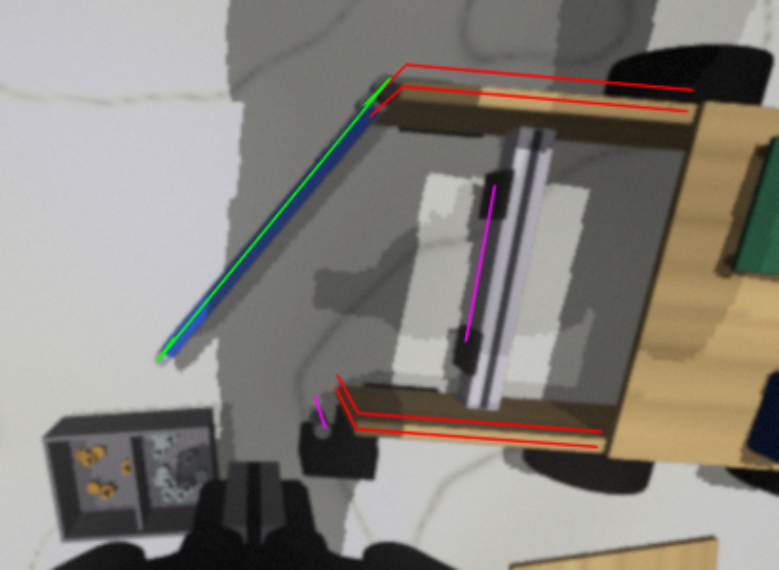

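```bash
python3 - <<'E'
from fit import *
s=env.get_state();p=np.load("p.npy")
R=s["tool_rot"]
for o in([0,0,0],[11,0,0],[-11,0,0]): print(o,wproj(s["position"]+R@np.array(o),s))
# measured points wrist: native=crop/1.9+(150,0)
n=lambda u,v:(u/1.9+150,v/1.9)
Y=p[2];A=np.array([[np.cos(Y),np.sin(Y)],[-np.sin(Y),np.cos(Y)]])
for nm,px,z in(("Lin top",n(403,97),80),("Lout top",n(395,80),80),("Rin top",n(355,420),80),("Rout top",n(358,434),80),("bump L face",n(480,195),31),("bump R",n(456,347),31),("bead",n(163,352),70),("roller",n(322,428),55)):
    w=wback(px,z,s)[0];print(nm,np.round(w),"ch",np.round(A@(w[:2]-p[:2]),1))
E
```

```text
[0, 0, 0] [[283.8194316  259.81738693]]
[11, 0, 0] [[283.81072731 240.32430829]]
[-11, 0, 0] [[283.82779709 278.55169883]]
Lin top [477. 151.  80.] ch [ 7.1 75.3]
Lout top [471. 146.  80.] ch [ 2.4 82. ]
Rin top [637. 158.  80.] ch [  5.4 -84.5]
Rout top [645. 161.  80.] ch [  8.1 -92.4]
bump L face [510. 215.  31.] ch [69.2 38.8]
bump R [598. 222.  31.] ch [ 71.4 -49.3]
bead [616.  50.  70.] ch [-101.4  -57.3]
roller [653. 145.  55.] ch [ -8.  -99.6]
```

```bash
python3 -m pendant '[[[0,0,-0.020,0,0,0,0],[0,0,-0.020,0,0,0,0],[0,0,-0.020,0,0,0,0],[0,0,-0.020,0,0,0,0],[0,0,-0.020,0,0,0,0],[0,0,-0.020,0,0,0,0],[0,0,-0.020,0,0,0,0],[0,0,-0.020,0,0,0,0],[0,0,-0.020,0,0,0,0],[0,0,-0.020,0,0,0,0]]]'
python3 -m pendant '[[[-0.0025,-0.0115,0,0,0,0,0],[-0.0025,-0.0115,0,0,0,0,0],[-0.007,-0.012,0,0,0,0,0],[-0.007,-0.012,0,0,0,0,0],[-0.0095,-0.0115,0,0,0,0,0],[-0.0105,-0.0115,0,0,0,0,0],[-0.012,-0.0085,0,0,0,0,0],[-0.012,-0.0085,0,0,0,0,0],[-0.0135,-0.0065,0,0,0,0,0],[-0.0135,-0.0065,0,0,0,0,0]]]'
python3 - <<'E'
from h import *
s=env.get_state();print(s["time_s"],s["position"],s["ft_force"])
cv2.imwrite("pics/t2.png",camera("top")[:,:,::-1])
E
```

```text
time_s: 3.65
position: [608.6, 103.4, 30.6]
tool_rot: [[-0.99, -0.138, -0.0], [-0.138, 0.99, 0.0], [-0.0, 0.0, -1.0]]
ft_force: [0.1, 0.7, -0.0]
opening: 0.003
time_s: 4.48
position: [518.8, 1.2, 32.9]
tool_rot: [[-0.991, -0.137, 0.003], [-0.137, 0.991, -0.0], [-0.003, -0.001, -1.0]]
ft_force: [0.8, 0.1, 0.2]
opening: 0.002
4.4833 [518.76802866   1.20155684  32.85089457] [0.79409822 0.06774366 0.22124298]
```

View pics/t2.png

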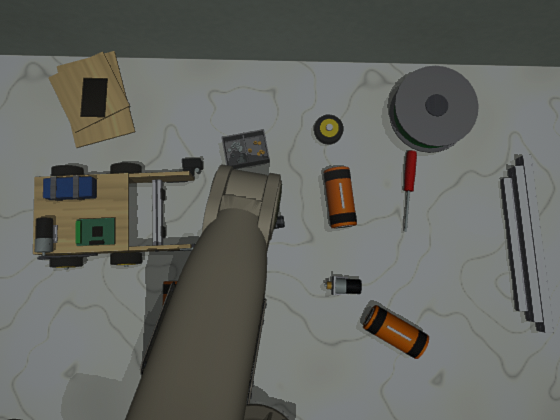

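```bash
python3 -m pendant '[[[-0.0145,-0.0035,0,0,0,0,0],[-0.0145,-0.0035,0,0,0,0,0],[-0.015,-0.001,0,0,0,0,0],[-0.015,-0.001,0,0,0,0,0],[-0.010,0,0,0,0,0,0],[0.02,-0.004,0,0,0,0,0],[0.03,-0.01,0,0,0,0,0],[0.03,-0.02,0.030,0,0,0,0],[0.03,-0.03,0.04,0,0,0,0],[0.03,-0.03,0.04,0,0,0,0]]]'
python3 - <<'E'
from h import *
s=env.get_state();print(s["time_s"],s["position"],s["ft_force"])
cv2.imwrite("pics/w3.png",camera("wrist")[:,:,::-1]);cv2.imwrite("pics/s3.png",camera("side")[:,:,::-1])
E
```

```text
time_s: 5.37
position: [570.2, -81.9, 116.8]
tool_rot: [[-0.99, -0.138, 0.0], [-0.138, 0.99, 0.0], [-0.0, -0.0, -1.0]]
ft_force: [1.0, -0.2, -0.7]
opening: -0.001
5.3667 [570.19089627 -81.86578522 116.82249356] [ 0.95522391 -0.20580765 -0.66605474]
```

View pics/w3.png

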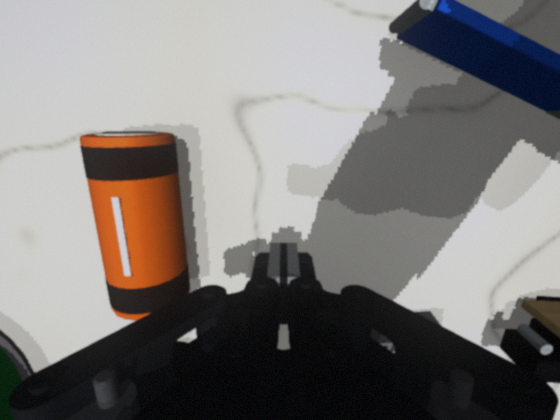

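View pics/s3.png

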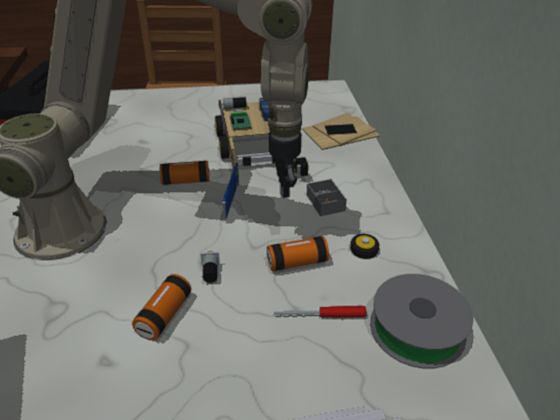

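```bash
python3 - <<'E'
from fit import *
s=env.get_state();p=np.load("p.npy")
Y=p[2];A=np.array([[np.cos(Y),np.sin(Y)],[-np.sin(Y),np.cos(Y)]])
for z in(70,):
    w=wback((425,8),z,s)[0];c=A@(w[:2]-p[:2]);print(w,c,np.arctan2(-c[0],83.5-c[1]),np.hypot(c[0],83.5-c[1]))
# refit cylinder pose via wrist axis label endpoints
print(wback([(117,198),(127,276)],63,s))
E
python3 -m pendant '[[[-0.016,-0.014,0.010,0,0,0,0.0854],[-0.016,-0.014,0.010,0,0,0,0.0854],[0,-0.014,0.010,0,0,0,0.0854],[0,-0.014,0.010,0,0,0,0.0854],[0,-0.014,0.010,0,0,0,0.0854],[0,-0.014,0.010,0,0,0,0.0854],[0,-0.014,0.010,0,0,0,0.0854],[0,-0.014,0.010,0,0,0,0.0854],[0,0,0,0,0,0,0.0854]]]'
python3 - <<'E'
from fit import *
s=env.get_state();print(s["time_s"],s["position"])
im=camera("wrist")
for r in silhouettes("wrist","cylinder"): print(r["conf"],r["pixel"],r["region"].sum())
q=np.load("q.npy")
im=np.ascontiguousarray(im[:,:,::-1])
u=np.array([np.cos(q[2]),np.sin(q[2]),0]);c=np.array([q[0],q[1],31.5]);v=np.array([-u[1],u[0],0])
P=[c-70*u-31.5*v,c-70*u+31.5*v,c+70*u+31.5*v,c+70*u-31.5*v,c-70*u-31.5*v]
cv2.polylines(im,[np.round(wproj(P,s)).astype(int)],False,(0,255,0),1)
cv2.polylines(im,[np.round(wproj([c-70*u+[0,0,31.5],c+70*u+[0,0,31.5]],s)).astype(int)],False,(255,255,0),1)
cv2.imwrite("pics/w4.png",im)
E
```

```text
[438.52358783 -25.32655876  70.        ] [-166.56194674  123.62847832] 1.807213142719261 171.3276885763981
[[ 576.19683533 -203.31320882   63.        ]
 [ 637.3367408  -197.57878333   63.        ]]
time_s: 6.22
position: [538.2, -195.6, 197.4]
tool_rot: [[-0.991, -0.135, 0.004], [-0.135, 0.991, -0.003], [-0.003, -0.003, -1.0]]
ft_force: [2.0, -0.0, 0.1]
opening: 0.999
6.2167 [ 538.15018189 -195.56978747  197.43340317]
0.79 [277.6, 236.1] 7494
```

View pics/w4.png

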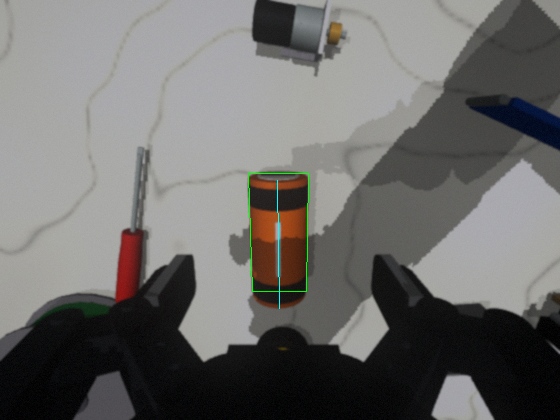

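```bash
python3 -m pendant '[[[0.014,0.0004,-0.013,0,0,0,0.0854],[0.014,0.0004,-0.013,0,0,0,0.0854],[0.014,0.0004,-0.013,0,0,0,0.0854],[0.014,0.0004,-0.013,0,0,0,0.0854],[0,0,-0.020,0,0,0,0.0854],[0,0,-0.020,0,0,0,0.0854],[0,0,-0.020,0,0,0,0.0854],[0,0,-0.010,0,0,0,0.0854],[0,0,0,0,0,0,0.0854]]]'
python3 - <<'E'
from fit import *
s=env.get_state();print(s["time_s"],s["position"],s["tool_rot"][:2,0])
cv2.imwrite("pics/s5.png",camera("side")[150:330,180:420,::-1].repeat(3,0).repeat(3,1));cv2.imwrite("pics/w5.png",camera("wrist")[:,:,::-1])
E
```

```text
time_s: 7.07
position: [591.0, -189.1, 69.7]
tool_rot: [[-0.99, -0.139, -0.006], [-0.139, 0.99, 0.003], [0.006, 0.004, -1.0]]
ft_force: [-0.5, 0.2, 0.7]
opening: 1.0
7.0667 [ 590.95284776 -189.14279027   69.66783779] [-0.99028763 -0.13892436]
```

View pics/s5.png

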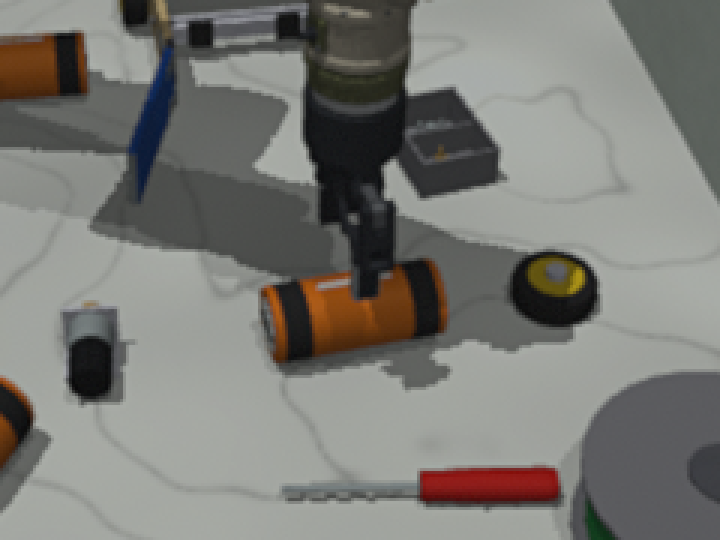

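View pics/w5.png

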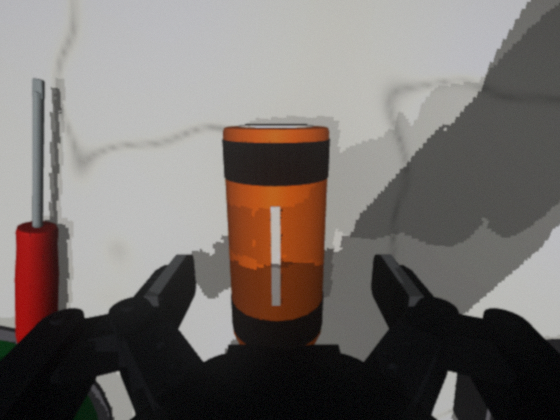

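```bash
python3 -m pendant '[[[0.003,-0.0045,0,0,0,0,0.0854],[0,0,-0.013,0,0,0,0.0854],[0,0,-0.015,0,0,0,0.0854],[0,0,-0.015,0,0,0,0.0854],[0,0,-0.013,0,0,0,0.0854],[0,0,-0.005,0,0,0,0.0854],[0,0,0,0,0,0,0.0854]]]'
python3 - <<'E'
from fit import *
s=env.get_state();print(s["time_s"],s["position"],s["ft_force"],s["tool_rot"][:2,0])
cv2.imwrite("pics/s6.png",camera("side")[150:330,180:420,::-1].repeat(3,0).repeat(3,1));cv2.imwrite("pics/w6.png",camera("wrist")[:,:,::-1])
E
```

```text
time_s: 7.75
position: [596.5, -195.9, 12.0]
tool_rot: [[-0.99, -0.138, -0.0], [-0.138, 0.99, 0.0], [0.0, 0.0, -1.0]]
ft_force: [0.5, -0.0, 0.5]
opening: 0.999
7.75 [ 596.54110919 -195.92294205   11.96635107] [ 0.49794886 -0.00103158  0.53236089] [-0.99046008 -0.13779941]
```

View pics/s6.png

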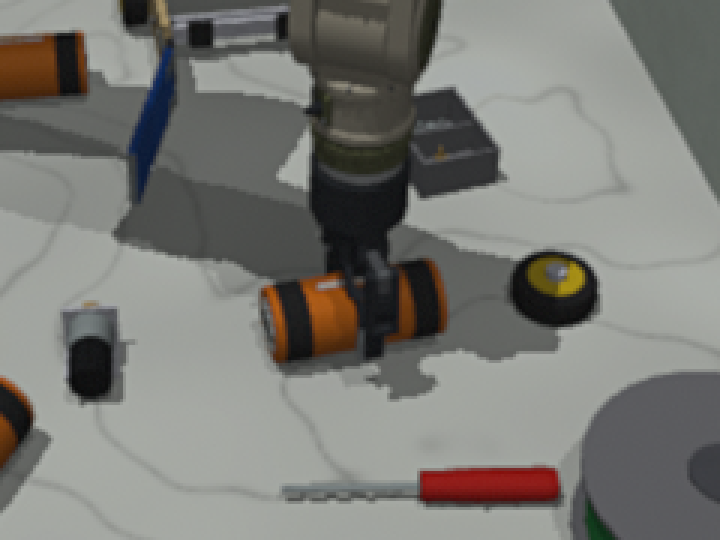

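View pics/w6.png

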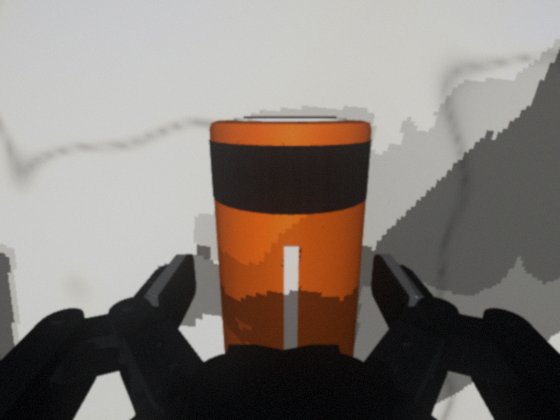

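```bash
python3 -m pendant '[[[0,0.002,0,0,0,0,0.075],[0,0,0,0,0,0,0.070],[0,0,0,0,0,0,0.066],[0,0,0,0,0,0,0.063],[0,0,0,0,0,0,0.060],[0,0,0,0,0,0,0.058],[0,0,0,0,0,0,0.058]]]'
```

```text
time_s: 8.43
position: [597.0, -193.8, 13.3]
tool_rot: [[-0.99, -0.138, 0.001], [-0.138, 0.99, -0.0], [-0.001, -0.0, -1.0]]
ft_force: [-1.9, 0.8, 5.5]
opening: 0.715
```

```bash
python3 -m pendant '[[[-0.001,0,-0.001,0,0,-0.3,0.058],[-0.002,-0.0001,0,0,0,-0.5,0.058],[-0.0025,-0.0001,0,0,0,-0.6,0.058],[-0.0025,-0.0001,0,0,0,-0.6,0.058],[-0.003,-0.0001,0,0,0,-0.6,0.058],[-0.003,-0.0001,0,0,0,-0.6,0.058],[-0.0025,-0.0001,0,0,0,-0.6,0.058],[-0.0025,-0.0001,0,0,0,-0.6,0.058],[-0.0015,-0.0001,0,0,0,-0.3,0.058],[-0.001,0,0,0,0,-0.2,0.058]]]'
python3 -m pendant '[[[0,0,0,0,0,0,0.058],[0,0,0,0,0,0,0.064],[0,0,0,0,0,0,0.066],[0,0,0,0,0,0,0.069],[0,0,0,0,0,0,0.0854],[0,0,0,0,0,0,0.0854],[0,0,0,0,0,0,0.0854]]]'
python3 - <<'E'
from fit import *
s=env.get_state();print(s["time_s"],s["position"],s["tool_rot"][:2,0],s["opening"])
cv2.imwrite("pics/w7.png",camera("wrist")[:,:,::-1])
E
```

```text
time_s: 9.27
position: [578.3, -195.7, 13.3]
tool_rot: [[-0.999, -0.053, 0.007], [-0.053, 0.999, -0.002], [-0.007, -0.003, -1.0]]
ft_force: [4.8, -0.3, 4.6]
opening: 0.718
time_s: 9.85
position: [574.7, -194.4, 10.8]
tool_rot: [[-0.999, -0.053, -0.001], [-0.053, 0.999, 0.0], [0.001, 0.001, -1.0]]
ft_force: [0.9, 1.1, -0.1]
opening: 0.998
9.85 [ 574.69201016 -194.36175961   10.7510244 ] [-0.99860231 -0.05284635] 0.9979926227186142
```

View pics/w7.png

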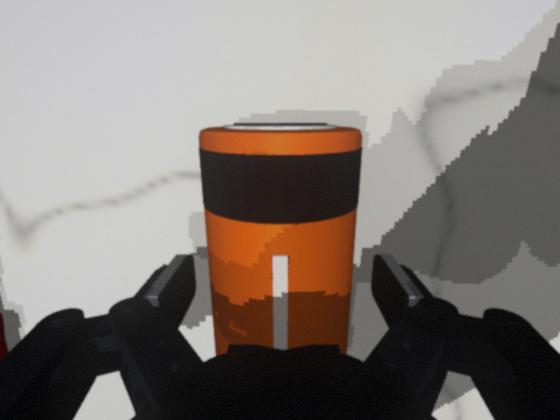

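```bash
python3 -m pendant '[[[0,0,0.015,0,0,0,0.0854],[0,0,0.025,0,0,0,0.0854],[0,0,0.025,0,0,0,0.0854],[0,0,0.025,0,0,-3,0.08],[0,-0.008,0.010,0,0,-6.9,0.05],[0,-0.008,0,0,0,-6.9,0.05],[0,-0.008,0,0,0,-6.9,0.05],[0,-0.008,0,0,0,-6.9,0.05],[0,-0.008,0,0,0,-6.9,0.05],[0,-0.008,0,0,0,-6.9,0.05]]]'
python3 -m pendant '[[[0,-0.008,0,0,0,-6.9,0.05],[0,-0.008,0,0,0,-6.9,0.05],[0,-0.008,0,0,0,-6.9,0.05],[0,-0.001,0,0,0,-6.9,0.05],[0,0,0,0,0,-6.9,0.05],[0,0,0,0,0,-6.9,0.05],[0,0,0,0,0,-4.2,0.05],[0,0,0,0,0,0,0.05]]]'
python3 - <<'E'
from fit import *
s=env.get_state();print(s["time_s"],s["position"],s["tool_rot"][:2,0],s["opening"],s["joints"])
cv2.imwrite("pics/w8.png",camera("wrist")[:,:,::-1]);cv2.imwrite("pics/s8.png",camera("side")[:,:,::-1]);cv2.imwrite("pics/t8.png",camera("top")[:,:,::-1])
E
```

```text
time_s: 10.73
position: [575.0, -242.8, 111.1]
tool_rot: [[-0.747, 0.665, -0.0], [0.665, 0.747, 0.0], [0.0, -0.0, -1.0]]
ft_force: [0.0, 0.3, -0.2]
opening: 0.586
time_s: 11.4
position: [574.9, -267.5, 111.0]
tool_rot: [[-0.051, 0.999, -0.0], [0.999, 0.051, 0.0], [0.0, -0.0, -1.0]]
ft_force: [-0.5, -1.0, -0.4]
opening: 0.586
11.4 [ 574.94710711 -267.52777869  110.95451801] [-0.05107911  0.99869459] 0.586148729733656 [-5.62009986e-01  4.82708499e-01  8.31176161e-05  1.08847485e+00
  1.42619948e-05  9.57684972e-01]
```

View pics/w8.png

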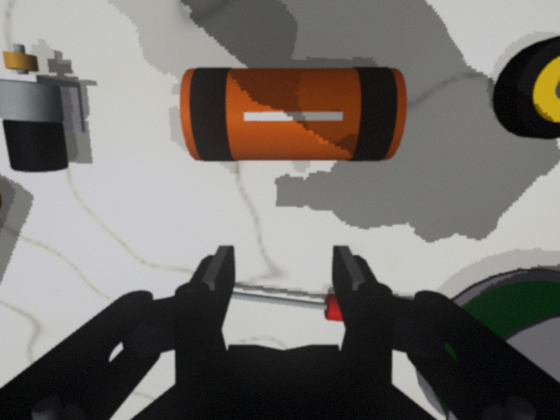

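View pics/s8.png

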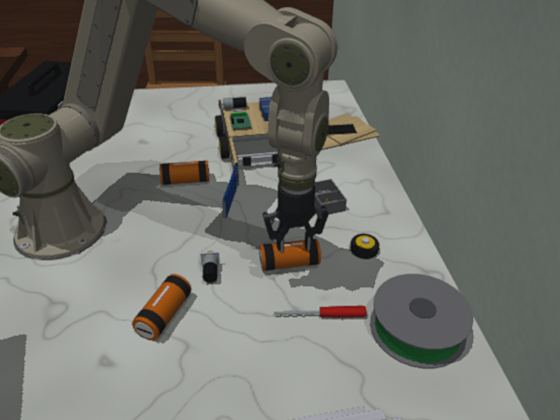

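View pics/t8.png

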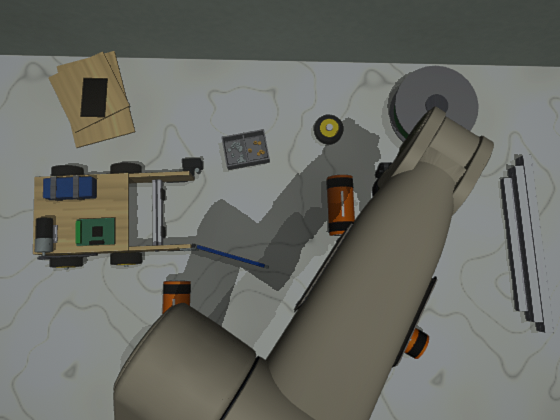

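```bash
cat > cylfit.py <<'E'
from fit import *
from scipy.optimize import minimize
def cyl(q,n=48):
    a=np.linspace(0,2*np.pi,n);u=np.array([np.cos(q[2]),np.sin(q[2]),0]);v=np.array([-u[1],u[0],0]);
    return np.concatenate([[q[0],q[1],31.5]+e*70*u+31.5*(np.cos(a)[:,None]*v+np.sin(a)[:,None]*np.array([0,0,1])) for e in(-1,1)])
def fitc(m,pr,q0):
    mm=cv2.resize(m.astype(np.uint8),(2240,1680),interpolation=0)
    def cost(q):
        h=cv2.convexHull(pr(cyl(q)).astype(np.float32))[:,0]
        im=np.zeros(mm.shape,np.uint8);cv2.fillPoly(im,[np.round(h*4+2).astype(int)],1);return (im!=mm).sum()/mm.sum()
    q0=np.array(q0,float)
    b=minimize(cost,q0,method="Nelder-Mead",options=dict(initial_simplex=[q0,q0+[8,0,0],q0+[0,8,0],q0+[0,0,.08]],xatol=.05,fatol=1e-5))
    p=np.load("p.npy");Y=p[2];A=np.array([[np.cos(Y),np.sin(Y)],[-np.sin(Y),np.cos(Y)]])
    return np.round(b.x,3),round(b.fun,3),"ch",np.round(A@(b.x[:2]-p[:2]),1),"yawerr",round(np.degrees(b.x[2]-Y+np.pi/2),2)
E
python3 - <<'E'
from cylfit import *
s=env.get_state()
for r in silhouettes("wrist","cylinder")[:2]: print("wrist",r["conf"],r["pixel"],fitc(r["region"],lambda P:wproj(P,s),[578,-195,.05]))
for r in silhouettes("side","cylinder")[:3]: print("side",r["conf"],r["pixel"],fitc(r["region"],lambda P:proj("side",P),[578,-195,.05]))
m=np.load("m0.npz")
print(fitc(m["top_cylinder_1"],lambda P:proj("top",P),[594,-195,.14]))
print(fitc(m["side_cylinder_2"],lambda P:proj("side",P),[594,-195,.14]))
E
```

```text
wrist 0.69 [292.5, 113.6] (array([ 5.76577e+02, -1.96123e+02,  5.40000e-02]), np.float64(0.035), 'ch', array([-344.6,   -5. ]), 'yawerr', np.float64(-0.03))
side 0.87 [184.2, 175.6] (array([316.223, 187.333,  -0.   ]), np.float64(0.05), 'ch', array([ 52.4, 234.2]), 'yawerr', np.float64(-3.13))
side 0.72 [339.3, 312.3] (array([-527.304, 1122.841,   -1.469]), np.float64(1.0), 'ch', array([1032.2, 1025.8]), 'yawerr', np.float64(-87.26))
side 0.66 [163.7, 307.0] (array([-527.304, 1122.841,   -1.469]), np.float64(1.0), 'ch', array([1032.2, 1025.8]), 'yawerr', np.float64(-87.26))
(array([ 5.94431e+02, -1.94327e+02,  1.38000e-01]), np.float64(0.043), 'ch', array([-343.8,  -22.9]), 'yawerr', np.float64(4.82))
(array([ 5.93352e+02, -1.93624e+02,  1.24000e-01]), np.float64(0.078), 'ch', array([-343. ,  -21.9]), 'yawerr', np.float64(3.99))
```

```bash
python3 -m pendant '[[[0,0,-0.012,0,0,0,0.05],[0,0,-0.018,0,0,0,0.05],[0,0,-0.020,0,0,0,0.05],[0,0,-0.020,0,0,0,0.05],[0,0,-0.018,0,0,0,0.05],[0,0,-0.010,0,0,0,0.05],[0,0.005,0,0,0,0,0.05],[-0.0005,0.005,0,0,0,0,0.05],[0,0.005,0,0,0,0,0.05],[-0.0005,0.004,0,0,0,0,0.05]]]'
python3 -m pendant '[[[0,0.003,0,0,0,0,0.05],[-0.0003,0.003,0,0,0,0,0.05],[-0.0002,0.004,0,0,0,0,0.05],[-0.0002,0.004,0,0,0,0,0.05],[-0.0003,0.005,0,0,0,0,0.05],[-0.0003,0.005,0,0,0,0,0.05],[-0.0003,0.006,0,0,0,0,0.05],[-0.0003,0.006,0,0,0,0,0.05],[-0.0003,0.006,0,0,0,0,0.05],[-0.0003,0.006,0,0,0,0,0.05]]]'
python3 - <<'E'
from cylfit import *
s=env.get_state();print(s["time_s"],s["position"],s["ft_force"])
cv2.imwrite("pics/w9.png",camera("wrist")[:,:,::-1])
for r in silhouettes("wrist","cylinder")[:1]: print("wrist",r["conf"],r["pixel"],fitc(r["region"],lambda P:wproj(P,s),[575,-170,.05]))
E
```

```text
time_s: 12.48
position: [575.1, -248.2, 14.6]
tool_rot: [[-0.054, 0.999, 0.002], [0.999, 0.054, -0.001], [-0.001, 0.002, -1.0]]
ft_force: [-0.7, -0.0, 0.1]
opening: 0.584
time_s: 13.32
position: [571.5, -199.8, 13.1]
tool_rot: [[-0.053, 0.999, -0.0], [0.999, 0.053, 0.0], [0.0, -0.0, -1.0]]
ft_force: [0.3, -0.3, 0.3]
opening: 0.585
13.3167 [ 571.45962823 -199.77364843   13.06898849] [ 0.34902643 -0.29056561  0.30154626]
wrist 0.55 [300.3, 185.4] (array([ 5.74039e+02, -1.57320e+02,  5.30000e-02]), np.float64(0.037), 'ch', array([-305.7,   -4.5]), 'yawerr', np.float64(-0.07))
```

View pics/w9.png

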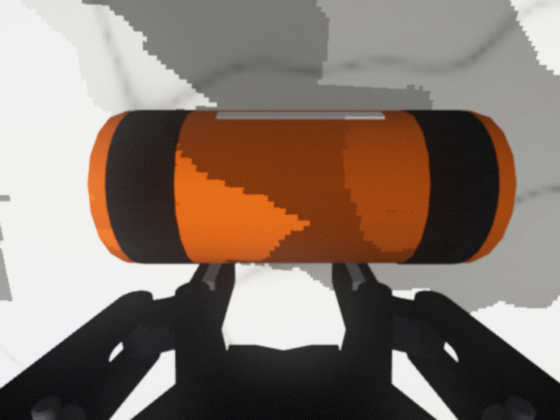

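```bash
python3 -m pendant '[[[-0.0004,0.007,0,0,0,0,0.05],[-0.0004,0.007,0,0,0,0,0.05],[-0.0004,0.007,0,0,0,0,0.05],[-0.0004,0.007,0,0,0,0,0.05],[-0.0004,0.007,0,0,0,0,0.05],[-0.0004,0.007,0,0,0,0,0.05],[-0.0004,0.007,0,0,0,0,0.05],[-0.0004,0.007,0,0,0,0,0.05],[-0.0004,0.007,0,0,0,0,0.05],[-0.0004,0.007,0,0,0,0,0.05]]]'
python3 -m pendant '[[[-0.0004,0.007,0,0,0,0,0.05],[-0.0004,0.007,0,0,0,0,0.05],[-0.0004,0.007,0,0,0,0,0.05],[-0.0004,0.007,0,0,0,0,0.05],[-0.0004,0.007,0,0,0,0,0.05],[-0.0004,0.007,0,0,0,0,0.05],[-0.0004,0.007,0,0,0,0,0.05],[-0.0004,0.007,0,0,0,0,0.05],[-0.0004,0.007,0,0,0,0,0.05],[-0.0004,0.007,0,0,0,0,0.05]]]'
python3 - <<'E'
from cylfit import *
s=env.get_state();print(s["time_s"],s["position"],s["ft_force"])
cv2.imwrite("pics/w10.png",camera("wrist")[:,:,::-1]);cv2.imwrite("pics/s10.png",camera("side")[:,:,::-1])
for r in silhouettes("wrist","cylinder")[:1]: print("wrist",r["conf"],r["pixel"],fitc(r["region"],lambda P:wproj(P,s),[568,-15,.05]))
E
```

```text
time_s: 14.25
position: [567.6, -129.8, 13.2]
tool_rot: [[-0.053, 0.999, 0.0], [0.999, 0.053, -0.0], [-0.0, 0.0, -1.0]]
ft_force: [0.5, 0.1, 0.4]
opening: 0.589
time_s: 15.08
position: [563.6, -59.8, 13.2]
tool_rot: [[-0.053, 0.999, 0.0], [0.999, 0.053, -0.0], [-0.0, 0.0, -1.0]]
ft_force: [-0.8, 0.1, -0.1]
opening: 0.586
15.0833 [563.56235066 -59.82247286  13.16573316] [-0.76345151  0.06233932 -0.09632652]
wrist 0.94 [302.7, 187.1] (array([ 5.68056e+02, -1.74240e+01,  5.30000e-02]), np.float64(0.045), 'ch', array([-165.7,   -6.1]), 'yawerr', np.float64(-0.05))
```

View pics/w10.png

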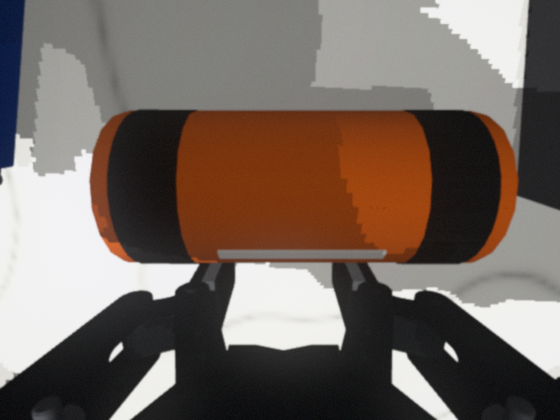

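View pics/s10.png

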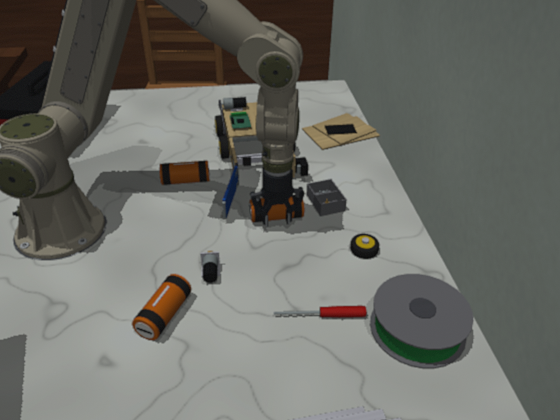

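```bash
python3 -m pendant '[[[-0.0004,0.007,0,0,0,0,0.05],[-0.0004,0.007,0,0,0,0,0.05],[-0.0004,0.007,0,0,0,0,0.05],[-0.0004,0.007,0,0,0,0,0.05],[-0.0004,0.007,0,0,0,0,0.05],[-0.0004,0.007,0,0,0,0,0.05],[-0.0004,0.006,0,0,0,0,0.05],[-0.0004,0.006,0,0,0,0,0.05],[-0.0002,0.005,0,0,0,0,0.05],[-0.0002,0.004,0,0,0,0,0.05]]]'
python3 - <<'E'
from cylfit import *
s=env.get_state();print(s["time_s"],s["position"],s["ft_force"])
im=camera("wrist")[:,:,::-1];cv2.imwrite("pics/w11.png",im);cv2.imwrite("pics/t11.png",camera("top")[:,:,::-1])
for r in silhouettes("wrist","cylinder")[:1]: print("wrist",r["conf"],r["pixel"],fitc(r["region"],lambda P:wproj(P,s),[568,48,.05]))
E
```

```text
time_s: 16.07
position: [559.9, 3.2, 13.1]
tool_rot: [[-0.053, 0.999, -0.0], [0.999, 0.053, 0.0], [0.0, -0.0, -1.0]]
ft_force: [-0.1, 1.0, 0.3]
opening: 0.587
16.0667 [559.85822933   3.23126038  13.07444614] [-0.10647795  1.02817587  0.31342547]
wrist 0.8 [304.4, 179.2] (array([5.63537e+02, 4.87640e+01, 5.10000e-02]), np.float64(0.042), 'ch', array([-99.4,  -5.2]), 'yawerr', np.float64(-0.19))
```

View pics/w11.png

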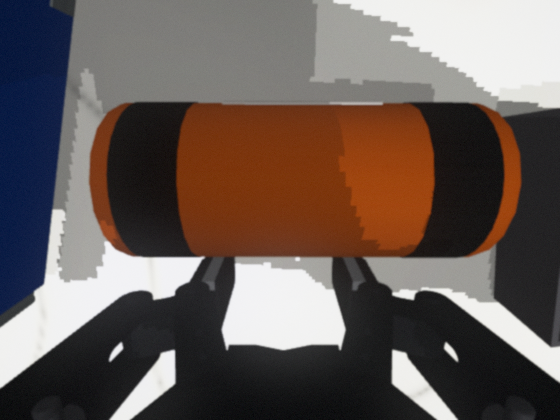

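View pics/t11.png

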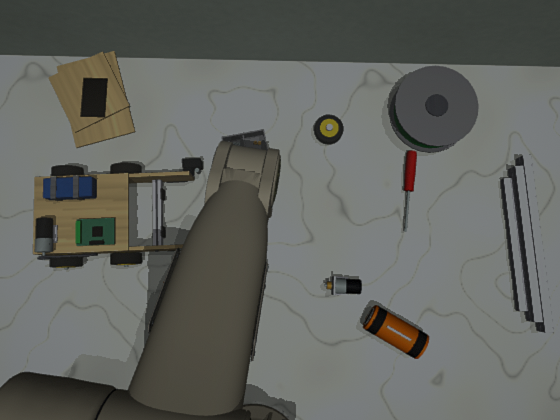

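```bash
python3 - <<'E'
from cylfit import *
s=env.get_state()
print(wback([(497,112),(495,290),(556,345)],0,s),wback([(497,112),(495,290),(556,345)],40,s))
print(back("top",[(222,135),(231,169),(270,160),(262,129)],40))
p=np.load("p.npy");Y=p[2];A=np.array([[np.cos(Y),np.sin(Y)],[-np.sin(Y),np.cos(Y)]])
print([np.round(A@(w[:2]-p[:2])) for w in back("top",[(222,135),(231,169),(270,160),(262,129)],40)])
im=cv2.imread("pics/s10.png");cv2.imwrite("pics/s10c.png",cv2.resize(im[130:250,200:380],None,fx=4.4,fy=4.4,interpolation=cv2.INTER_CUBIC))
E
```

```text
[[661.34830422  81.53336095   0.        ]
 [685.64417009 -17.57160958   0.        ]
 [733.70099021 -54.3367234    0.        ]] [[634.09211063  79.62977189  40.        ]
 [652.11617389   6.10803496  40.        ]
 [687.76747238 -21.16642979  40.        ]]
[[739.61636005  91.63264377  40.        ]
 [656.21832252  67.16958229  40.        ]
 [680.18094347 -25.81837974  40.        ]
 [756.58549563  -4.73911485  40.        ]]
[array([ -66., -183.]), array([-86., -99.]), array([-180., -118.]), array([-163., -195.])]
```

View pics/s10c.png

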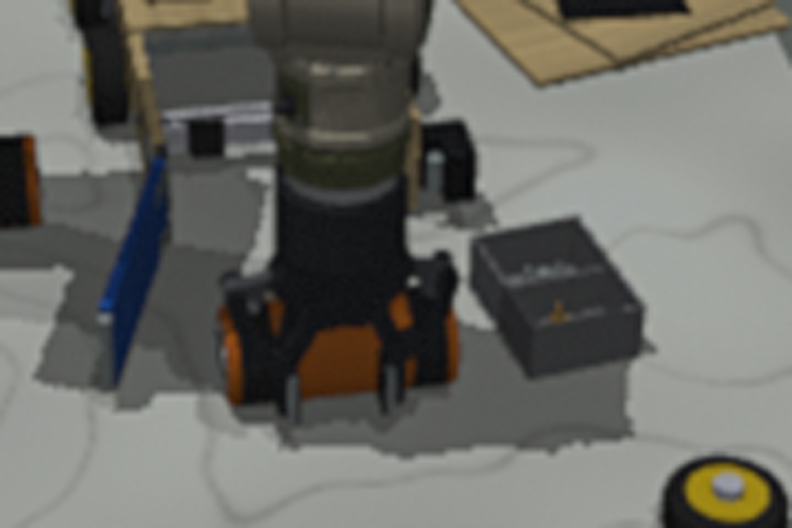

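```bash
python3 -m pendant '[[[-0.0002,0.005,0,0,0,0,0.05],[-0.0003,0.006,0,0,0,0,0.05],[-0.0003,0.007,0,0,0,0,0.05],[-0.0004,0.007,0,0,0,0,0.05],[-0.0004,0.007,0,0,0,0,0.05],[-0.0004,0.007,0,0,0,0,0.05],[-0.0004,0.007,0,0,0,0,0.05],[-0.0004,0.006,0,0,0,0,0.05],[-0.0002,0.005,0,0,0,0,0.05],[-0.0002,0.004,0,0,0,0,0.05]]]'
python3 - <<'E'
from cylfit import *
s=env.get_state();print(s["time_s"],s["position"],s["ft_force"])
im=camera("wrist")[:,:,::-1];cv2.imwrite("pics/w12.png",im)
for r in silhouettes("wrist","cylinder")[:1]: print("wrist",r["conf"],r["pixel"],fitc(r["region"],lambda P:wproj(P,s),[563,105,.05]))
E
```

```text
time_s: 17.05
position: [556.7, 64.3, 13.1]
tool_rot: [[-0.054, 0.999, -0.0], [0.999, 0.054, 0.0], [0.0, -0.0, -1.0]]
ft_force: [0.2, 0.1, 0.1]
opening: 0.589
17.05 [556.65487468  64.29627795  13.0779109 ] [0.18891737 0.10097644 0.05926582]
wrist 0.85 [303.8, 180.0] (array([5.62379e+02, 1.10369e+02, 5.20000e-02]), np.float64(0.04), 'ch', array([-37.8,  -7.4]), 'yawerr', np.float64(-0.12))
```

View pics/w12.png

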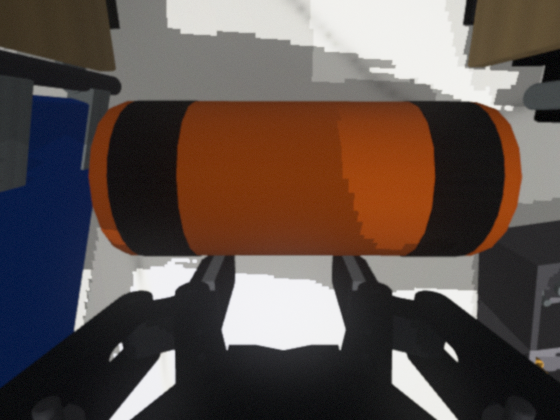

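```bash
python3 - <<'E'
from cylfit import *
s=env.get_state()
p=np.load("p.npy");Y=p[2];A=np.array([[np.cos(Y),np.sin(Y)],[-np.sin(Y),np.cos(Y)]])
for px,z in(((116,70),0),((118,28),0),((468,66),0),((472,25),0),((92,175),31.5),((521,175),31.5),((540,96),60)):
    w=wback(px,z,s)[0];print(px,z,np.round(A@(w[:2]-p[:2]),1))
im=cv2.imread("pics/w12.png");cv2.imwrite("pics/w12c.png",np.hstack([cv2.resize(im[0:140,50:180],None,fx=3,fy=4),cv2.resize(im[0:140,430:560],None,fx=3,fy=4)]))
E
```

```text
(116, 70) 0 [ 8.9 80.6]
(118, 28) 0 [26.7 76.9]
(468, 66) 0 [ 10.5 -86.8]
(472, 25) 0 [ 27.7 -85.6]
(92, 175) 31.5 [-35.7  80.9]
(521, 175) 31.5 [-36.  -98.3]
(540, 96) 60 [ -6.5 -75.7]
```

View pics/w12c.png

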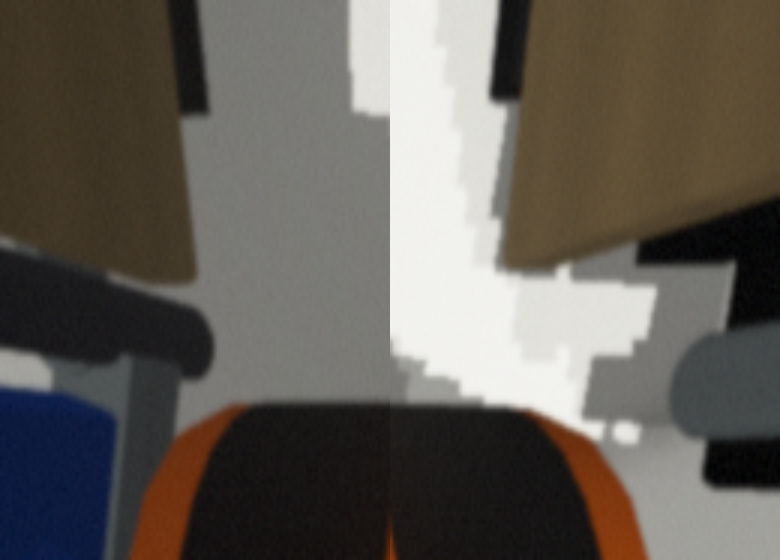

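```bash
python3 -m pendant '[[[-0.0002,0.004,0,0,0,0,0.05],[-0.0003,0.006,0,0,0,0,0.05],[-0.0003,0.006,0,0,0,0,0.05],[-0.0003,0.006,0,0,0,0,0.05],[-0.0003,0.006,0,0,0,0,0.05],[-0.0003,0.006,0,0,0,0,0.05],[-0.0003,0.006,0,0,0,0,0.05],[-0.0003,0.005,0,0,0,0,0.05],[-0.0002,0.004,0,0,0,0,0.05],[-0.0002,0.004,0,0,0,0,0.05]]]'
python3 -m pendant '[[[-0.0002,0.004,0,0,0,0,0.05],[-0.0002,0.004,0,0,0,0,0.05],[-0.0002,0.003,0,0,0,0,0.05],[-0.0002,0.003,0,0,0,0,0.05],[-0.0002,0.003,0,0,0,0,0.05],[-0.0002,0.003,0,0,0,0,0.05]]]'
python3 - <<'E'
from cylfit import *
s=env.get_state();print(s["time_s"],s["position"],s["ft_force"])
im=camera("wrist")[:,:,::-1];cv2.imwrite("pics/w13.png",im)
for r in silhouettes("wrist","cylinder")[:1]: print("wrist",r["conf"],r["pixel"],fitc(r["region"],lambda P:wproj(P,s),[560,185,.05]))
E
```

```text
time_s: 17.98
position: [554.0, 117.1, 13.1]
tool_rot: [[-0.053, 0.999, 0.0], [0.999, 0.053, 0.0], [0.0, 0.0, -1.0]]
ft_force: [-0.7, -1.0, -0.4]
opening: 0.585
time_s: 18.48
position: [552.9, 136.6, 13.2]
tool_rot: [[-0.053, 0.999, 0.0], [0.999, 0.053, -0.0], [-0.0, 0.0, -1.0]]
ft_force: [-0.1, -0.7, -0.1]
opening: 0.582
18.4833 [552.93373422 136.64629698  13.17969573] [-0.10653918 -0.6821833  -0.10997216]
wrist 0.78 [304.6, 187.9] (array([5.58347e+02, 1.79134e+02, 4.90000e-02]), np.float64(0.038), 'ch', array([31.1, -7.1]), 'yawerr', np.float64(-0.3))
```

View pics/w13.png

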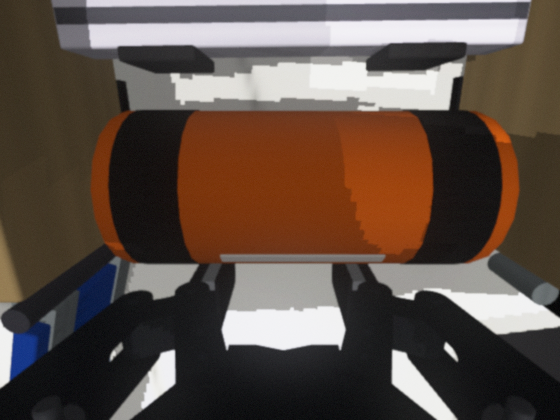

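```bash
python3 -m pendant '[[[-0.0002,0.003,0,0,0,0,0.05],[-0.0002,0.003,0,0,0,0,0.05],[-0.0001,0.002,0,0,0,0,0.05],[-0.0001,0.002,0,0,0,0,0.05],[0,0.0015,0,0,0,0,0.05],[0,0.001,0,0,0,0,0.05],[0,0,0,0,0,0,0.05]]]'
python3 - <<'E'
from cylfit import *
s=env.get_state();print(s["time_s"],s["position"],s["ft_force"])
im=camera("wrist")[:,:,::-1];cv2.imwrite("pics/w14.png",im)
for r in silhouettes("wrist","cylinder")[:1]: print("wrist",r["conf"],r["pixel"],fitc(r["region"],lambda P:wproj(P,s),[560,185,.05]))
E
```

```text
time_s: 19.17
position: [552.3, 149.2, 13.1]
tool_rot: [[-0.053, 0.999, 0.0], [0.999, 0.053, 0.0], [0.0, 0.0, -1.0]]
ft_force: [-0.2, 0.8, -0.1]
opening: 0.58
19.1667 [552.27511699 149.20282969  13.12077077] [-0.22122058  0.76690399 -0.0753478 ]
wrist 0.79 [302.6, 186.4] (array([5.57550e+02, 1.92954e+02, 5.10000e-02]), np.float64(0.037), 'ch', array([44.9, -7. ]), 'yawerr', np.float64(-0.16))
```

View pics/w14.png

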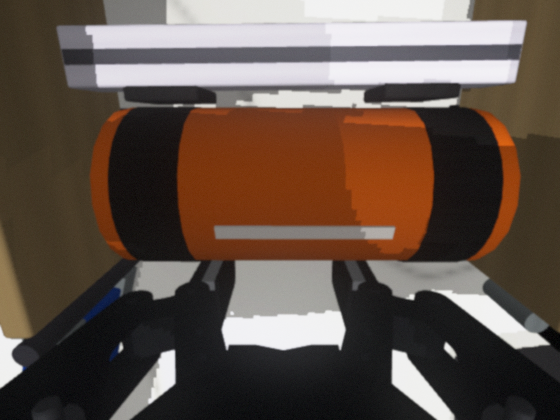

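```bash
python3 -m pendant '[[[0,0.001,0,0,0,0,0.05],[0,0.001,0,0,0,0,0.05],[0,0.001,0,0,0,0,0.05],[0,0,0,0,0,0,0.05],[0,0,0,0,0,0,0.05]]]'
```

```text
time_s: 19.68
position: [552.4, 152.0, 13.1]
tool_rot: [[-0.053, 0.999, 0.0], [0.999, 0.053, -0.0], [-0.0, 0.0, -1.0]]
ft_force: [-0.2, -0.4, -0.6]
opening: 0.584
```

```bash
python3 -m pendant '[[[0,0.001,0,0,0,0,0.05],[0,0.001,0,0,0,0,0.05],[0,0,0,0,0,0,0.05],[0,0,0,0,0,0,0.05]]]'
python3 - <<'E'
from cylfit import *
s=env.get_state();print(s["time_s"],s["position"],s["ft_force"])
im=camera("wrist")[:,:,::-1];cv2.imwrite("pics/w15.png",im)
for r in silhouettes("wrist","cylinder")[:1]: print("wrist",r["conf"],r["pixel"],fitc(r["region"],lambda P:wproj(P,s),[560,185,.05]))
E
```

```text
time_s: 20.02
position: [552.7, 152.3, 13.2]
tool_rot: [[-0.052, 0.999, 0.001], [0.999, 0.052, -0.003], [-0.004, 0.0, -1.0]]
ft_force: [0.6, -6.6, 0.5]
opening: 0.582
20.0167 [552.6619534  152.31713968  13.19850288] [ 0.64528289 -6.60115343  0.49901512]
```

View pics/w15.png

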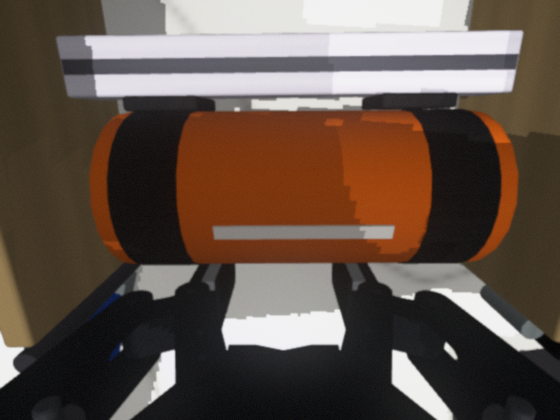

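```bash
python3 -m pendant '[[[0,-0.001,0,0,0,0,0.05],[0,-0.001,0,0,0,0,0.05],[0,-0.002,0,0,0,0,0.05],[0.0005,-0.006,0,0,0,0,0.05],[0.0005,-0.010,0,0,0,0,0.05],[0.001,-0.015,0.0,0,0,0,0.05],[0.001,-0.015,0.010,0,0,0,0.03],[0.001,-0.015,0.02,0,0,0,0.0],[0,-0.01,0.03,0,0,0,0.0],[0,0,0.035,0,0,0,0]]]'
python3 - <<'E'
from cylfit import *
s=env.get_state();print(s["time_s"],s["position"],s["ft_force"])
im=camera("wrist")[:,:,::-1];cv2.imwrite("pics/w16.png",im)
for r in silhouettes("wrist","cylinder")[:1]: print("wrist",r["conf"],r["pixel"],fitc(r["region"],lambda P:wproj(P,s),[560,195,.05]))
E
```

```text
time_s: 20.95
position: [554.6, 76.5, 107.4]
tool_rot: [[-0.05, 0.999, -0.004], [0.999, 0.05, -0.0], [-0.0, -0.004, -1.0]]
ft_force: [0.2, 0.3, -0.4]
opening: 0.019
20.95 [554.64521165  76.48594332 107.3728293 ] [ 0.23951421  0.29925033 -0.37213616]
wrist 0.97 [33.2, 46.3] (array([5.20000e+02, 2.72333e+02, 7.70000e-02]), np.float64(1.0), 'ch', array([126.2,  26.1]), 'yawerr', np.float64(1.29))
```

View pics/w16.png

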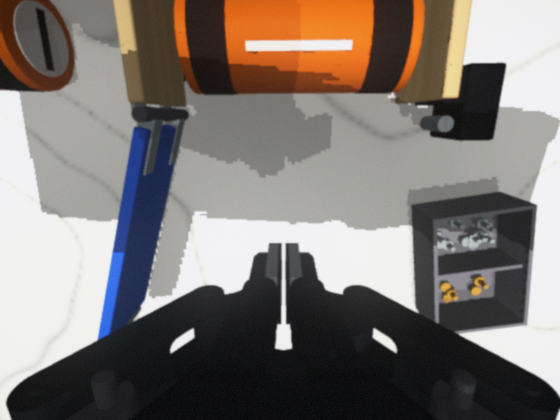

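```bash
python3 -m pendant '[[[-0.02,-0.0095,0.005,0,0,0,0],[-0.02,-0.0095,0,0,0,0,0],[-0.02,-0.0095,0,0,0,0,0],[-0.02,-0.0095,0,0,0,0,0],[-0.02,-0.0095,0,0,0,0,0],[-0.02,-0.0095,0,0,0,0,0],[-0.02,-0.0095,0,0,0,0,0],[-0.02,-0.0095,0,0,0,0,0],[-0.005,0,-0.005,0,0,0,0],[0,0,0,0,0,0,0]]]'
python3 - <<'E'
from cylfit import *
s=env.get_state();print(s["time_s"],s["position"],s["joints"])
im=camera("top")[:,:,::-1];cv2.imwrite("pics/t17.png",cv2.resize(im[130:290,20:300],None,fx=2.8,fy=2.8,interpolation=cv2.INTER_CUBIC))
im=camera("side")[:,:,::-1];cv2.imwrite("pics/s17.png",cv2.resize(im[80:230,170:370],None,fx=3.9,fy=3.9,interpolation=cv2.INTER_CUBIC))
for r in silhouettes("side","cylinder")[:3]: print("side",r["conf"],r["pixel"],r["region"].sum())
p=np.load("p.npy");p[1]+=2.5;p[0]+=2;np.save("p2.npy",p)
for G in(1.8,1.6,1.4,1.2,1.,.8,.6,.4,.2,.1,0): print(G,np.round(ch2w(p,gpt(G,150,40,-17))[0,:2],1))
E
```

```text
time_s: 21.88
position: [389.4, 2.9, 107.2]
tool_rot: [[-0.051, 0.999, -0.001], [0.999, 0.051, 0.001], [0.001, -0.001, -1.0]]
ft_force: [0.1, -0.0, -0.7]
opening: 0.001
21.8833 [389.38654675   2.85943985 107.22058498] [-1.99802395e-01  4.23577488e-02 -6.06956396e-01  9.22997490e-01
  2.87494644e-04  1.31959934e+00]
side 0.82 [264.6, 167.5] 992
side 0.79 [176.9, 177.3] 764
side 0.69 [163.7, 307.6] 2082
1.8 [428.7   0.9]
1.6 [458.3  -4.7]
1.4 [488.5  -4.3]
1.2 [517.9   2. ]
1.0 [545.5  14.1]
0.8 [570.2  31.4]
0.6 [591.   53.3]
0.4 [606.9  78.8]
0.2 [617.5 107.1]
0.1 [620.6 121.8]
0 [622.3 136.8]
```

View pics/t17.png

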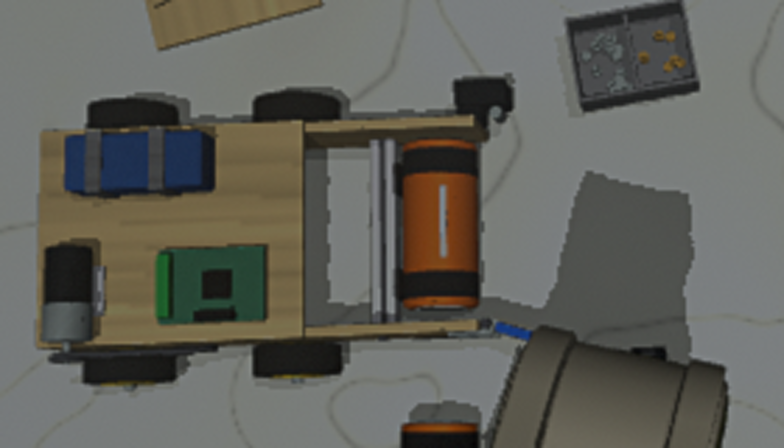

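View pics/s17.png

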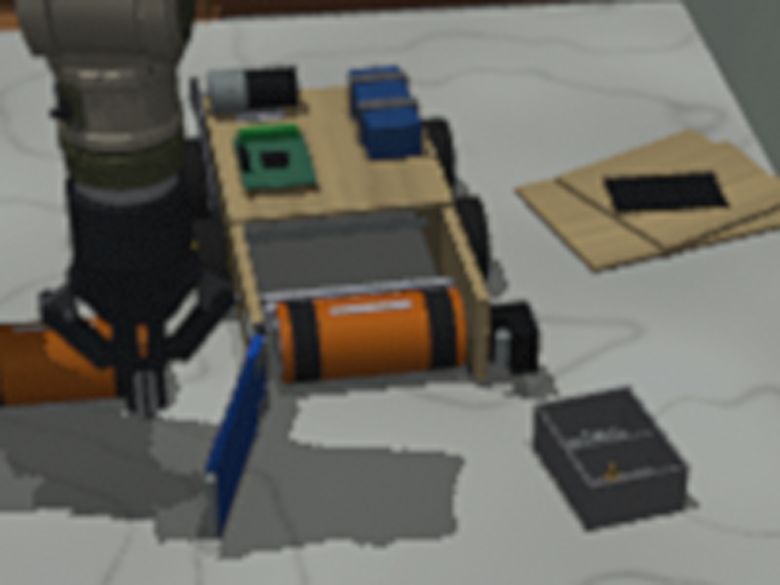

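```bash
python3 -m pendant '[[[0,0,-0.014,0,0,0,0],[0,0,-0.014,0,0,0,0],[0,0,-0.014,0,0,0,0],[0,0,-0.013,0,0,0,0],[0.010,0,0,0,0,0,0],[0.010,0,0,0,0,0,0],[0.010,-0.001,0,0,0,0,0],[0.010,-0.001,0,0,0,0,0],[0.0145,-0.003,0,0,0,0,0],[0.0145,-0.003,0,0,0,0,0]]]'
python3 - <<'E'
from cylfit import *
s=env.get_state();print(s["time_s"],s["position"],s["ft_force"])
cv2.imwrite("pics/w18.png",camera("wrist")[:,:,::-1])
E
```

```text
time_s: 22.87
position: [462.6, -5.1, 53.9]
tool_rot: [[-0.053, 0.999, 0.002], [0.999, 0.053, -0.0], [-0.0, 0.002, -1.0]]
ft_force: [-0.5, 0.1, -1.2]
opening: 0.001
22.8667 [462.55268396  -5.10858616  53.88214552] [-0.49225555  0.08375503 -1.1624125 ]
```

View pics/w18.png

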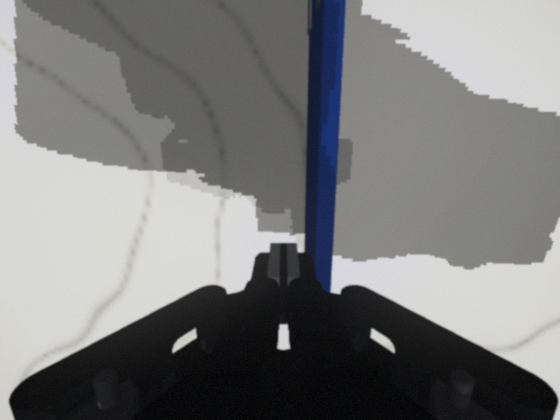

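```bash
python3 -m pendant '[[[0.0135,0.0005,0,0,0,0,0],[0.0135,0.0005,0,0,0,0,0],[0.0145,0.003,0,0,0,0,0],[0.0145,0.003,0,0,0,0,0],[0.014,0.006,0,0,0,0,0],[0.014,0.006,0,0,0,0,0],[0.0123,0.0087,0,0,0,0,0],[0.0123,0.0087,0,0,0,0,0],[0.0104,0.011,0,0,0,0,0],[0.0104,0.011,0,0,0,0,0]]]'
python3 -m pendant '[[[0.008,0.0125,0,0,0,0,0],[0.008,0.0125,0,0,0,0,0],[0.005,0.010,0,0,0,0,0],[0.003,0.009,0,0,0,0,0],[0.0025,0.008,0,0,0,0,0],[0,0,0,0,0,0,0]]]'
python3 - <<'E'
from cylfit import *
s=env.get_state();print(s["time_s"],s["position"],s["ft_force"])
cv2.imwrite("pics/w19.png",camera("wrist")[:,:,::-1])
im=camera("side")[:,:,::-1];cv2.imwrite("pics/s19.png",cv2.resize(im[80:230,170:370],None,fx=3.9,fy=3.9,interpolation=cv2.INTER_CUBIC))
E
```

```text
time_s: 23.75
position: [591.1, 53.8, 53.6]
tool_rot: [[-0.053, 0.999, 0.001], [0.999, 0.053, -0.0], [-0.0, 0.001, -1.0]]
ft_force: [0.1, -0.3, -0.1]
opening: -0.001
time_s: 24.25
position: [616.6, 106.9, 53.3]
tool_rot: [[-0.054, 0.999, 0.001], [0.999, 0.054, 0.0], [0.0, 0.001, -1.0]]
ft_force: [-0.2, 0.4, -0.3]
opening: -0.002
24.25 [616.63670869 106.86173963  53.26329828] [-0.19431092  0.40574627 -0.29388524]
```

View pics/w19.png

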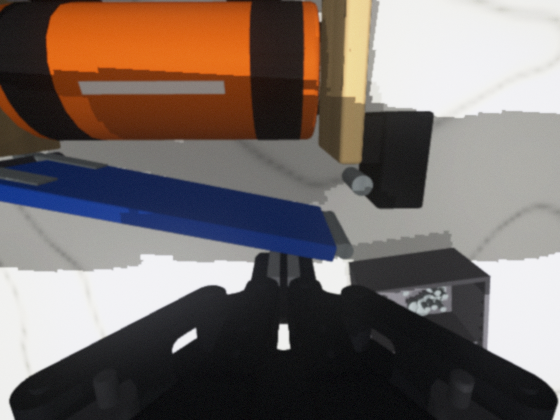

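View pics/s19.png

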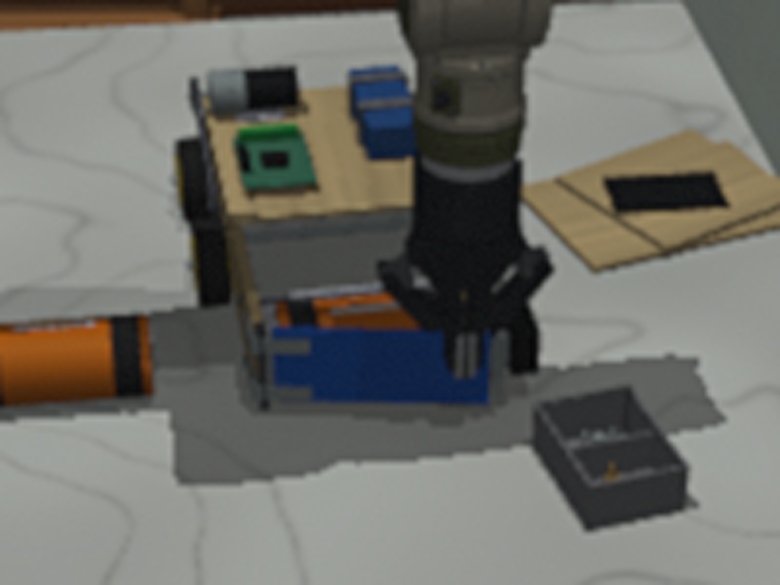

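```bash
python3 -m pendant '[[[0.001,0.005,0,0,0,0,0],[0.001,0.005,0,0,0,0,0],[0.0005,0.004,0,0,0,0,0],[0.0005,0.004,0,0,0,0,0],[0.0005,0.003,0,0,0,0,0],[0,0.003,0,0,0,0,0]]]'
python3 -m pendant '[[[0,0.003,0,0,0,0,0],[0,0.003,0,0,0,0,0],[0,0.002,0,0,0,0,0],[0,0,0,0,0,0,0]]]'
```

```text
time_s: 24.85
position: [619.8, 127.8, 53.2]
tool_rot: [[-0.052, 0.999, 0.0], [0.999, 0.052, -0.004], [-0.004, -0.0, -1.0]]
ft_force: [0.3, -13.4, 1.2]
opening: 0.002
time_s: 25.18
position: [619.8, 137.9, 53.2]
tool_rot: [[-0.053, 0.999, 0.0], [0.999, 0.053, 0.001], [0.001, 0.0, -1.0]]
ft_force: [-0.0, 0.8, -0.4]
opening: -0.001
```

```bash
python3 -m pendant '[[[0,0.002,0,0,0,0,0],[0,0.001,0,0,0,0,0],[0,0.001,0,0,0,0,0],[0,0,0,0,0,0,0]]]'
```

```text
time_s: 25.52
position: [619.7, 139.8, 53.2]
tool_rot: [[-0.052, 0.999, 0.0], [0.999, 0.052, -0.004], [-0.004, -0.0, -1.0]]
ft_force: [-0.1, -6.7, 0.5]
opening: -0.0
```

```bash
python3 -m pendant '[[[0,0.001,0,0,0,0,0],[0,0,0,0,0,0,0],[0,-0.002,0,0,0,0,0],[0,-0.008,0,0,0,0,0],[0,-0.02,0,0,0,0,0],[0,-0.02,0.02,0,0,0,0],[0,-0.02,0.03,0,0,0,0],[0,-0.01,0.04,0,0,0,0],[0,0,0.04,0,0,0,0],[0,0,0.0,0,0,0,0]]]'
python3 - <<'E'
from cylfit import *
s=env.get_state();print(s["time_s"],s["position"],s["ft_force"])
cv2.imwrite("pics/w20.png",camera("wrist")[:,:,::-1])
im=camera("side")[:,:,::-1];cv2.imwrite("pics/s20.png",cv2.resize(im[80:230,170:370],None,fx=3.9,fy=3.9,interpolation=cv2.INTER_CUBIC))
E
```

```text
time_s: 26.35
position: [624.0, 61.6, 192.3]
tool_rot: [[-0.052, 0.999, 0.014], [0.999, 0.052, 0.0], [-0.0, 0.014, -1.0]]
ft_force: [0.8, 0.2, 1.2]
opening: -0.005
26.35 [623.96358657  61.56602948 192.27085486] [0.83740847 0.16889614 1.21666679]
```

View pics/w20.png

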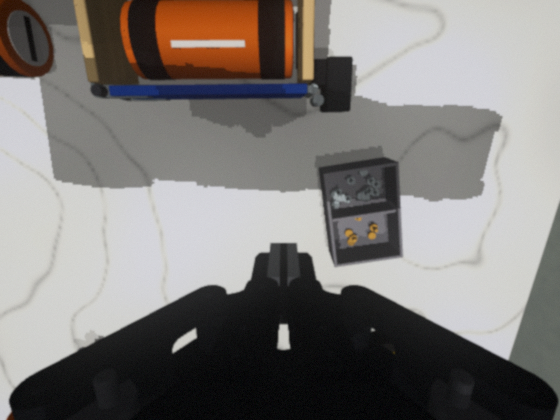

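View pics/s20.png

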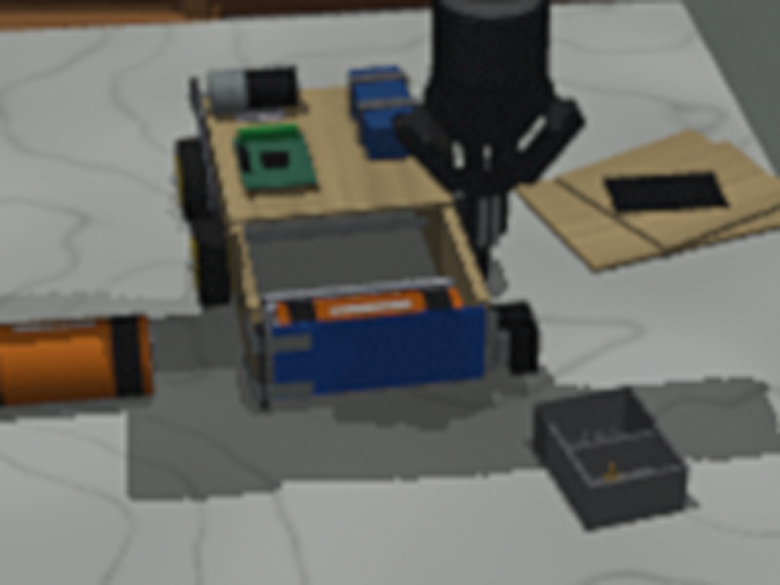

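```bash
python3 -m pendant '[[[-0.025,-0.006,0,0,0,0,0],[-0.025,-0.006,0,0,0,0,0],[-0.025,-0.006,0,0,0,0,0],[-0.025,-0.006,0,0,0,0,0],[-0.025,-0.006,0,0,0,0,0],[-0.025,-0.006,0,0,0,0,0],[-0.025,-0.006,0,0,0,0,0],[-0.025,-0.006,0,0,0,0,0],[-0.025,-0.006,0,0,0,0,0],[0,0,0,0,0,0,0]]]'
python3 - <<'E'
from cylfit import *
s=env.get_state();print(s["time_s"],s["position"],s["ft_force"])
im=camera("top")[:,:,::-1];cv2.imwrite("pics/t21.png",cv2.resize(im[130:290,20:300],None,fx=2.8,fy=2.8,interpolation=cv2.INTER_CUBIC));cv2.imwrite("pics/t21f.png",im)
p=np.load("p2.npy")
for r in silhouettes("top","cylinder")[:3]: print(r["conf"],r["pixel"],fitc(r["region"],lambda P:proj("top",P),[556,190,.05]))
t=lambda u,v:(u/2.8+20,v/2.8+130)
for r in silhouettes("top","gate")[:2]:
    q=cv2.minAreaRect(np.argwhere(r["region"])[:,::-1].astype(np.float32));print("gate",r["conf"],q)
E
```

```text
time_s: 27.28
position: [388.7, 9.0, 181.1]
tool_rot: [[-0.053, 0.999, -0.007], [0.999, 0.053, 0.001], [0.002, -0.007, -1.0]]
ft_force: [-1.2, 0.4, -0.5]
opening: -0.002
27.2833 [388.70980076   9.00503689 181.06372355] [-1.16437021  0.43467768 -0.51832612]
0.91 [165.9, 303.4] (array([5.64029e+02, 1.90062e+02, 4.90000e-02]), np.float64(3.076), 'ch', array([ 41.7, -13.4]), 'yawerr', np.float64(-0.28))
0.86 [174.9, 211.4] (array([5.54957e+02, 1.93932e+02, 4.60000e-02]), np.float64(0.045), 'ch', array([46.1, -4.5]), 'yawerr', np.float64(-0.47))
0.84 [398.1, 334.1] (array([5.64029e+02, 1.90062e+02, 4.90000e-02]), np.float64(1.919), 'ch', array([ 41.7, -13.4]), 'yawerr', np.float64(-0.28))
gate 0.76 ((194.5529327392578, 207.4633331298828), (75.00588989257812, 8.052287101745605), 88.97696685791016)
```

View pics/t21.png

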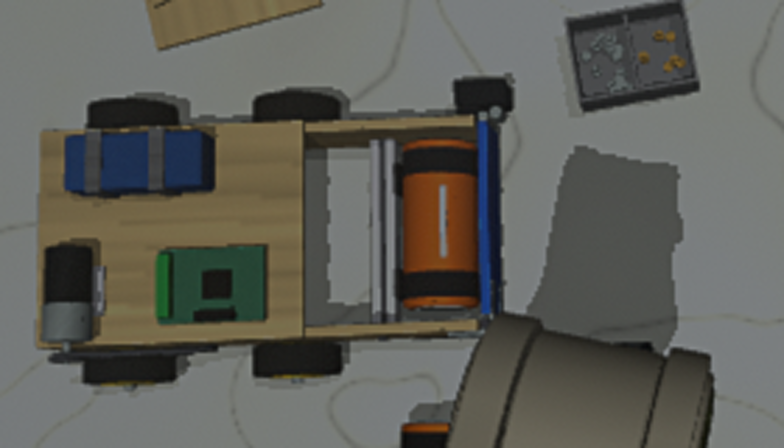

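View pics/t21f.png

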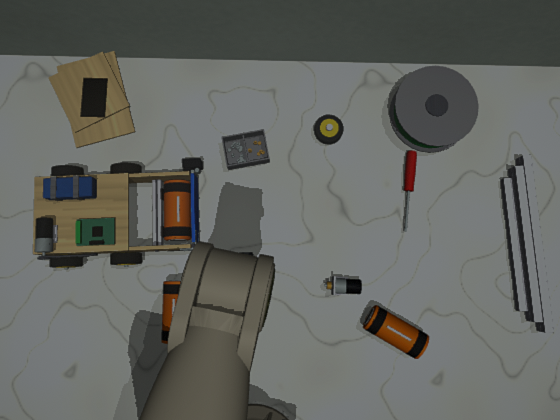

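```bash
python3 -m pendant '[[[0,0,0,0,0,0,0],[0,0,0,0,0,0,0],[0,0,0,0,0,0,0]]]'; python3 -c "
from station import env
print(env.sign_off())"
```

```text
time_s: 27.68
position: [395.4, 8.5, 182.9]
tool_rot: [[-0.054, 0.999, -0.0], [0.999, 0.054, 0.0], [0.0, -0.0, -1.0]]
ft_force: [0.8, 0.3, 0.1]
opening: -0.001
the job is handed in; nothing more can be done
None
```

The cylinder is loaded against the bumpers and the gate is shut on its catch. I handed the job in at about 27.7 s of the 69 s allowed; sign-off reports no verdict.

**What I did:**
1. I opened the gate to about 1.8 rad.
2. I picked the orange cylinder farthest from the base (626 mm). With it gripped on the bench, I turned it about 5° and slid it about 22 mm along its axis into line with the mouth.
3. I rolled it in with two fingers pushing from behind until it met the bumpers, at about 6.6 N. The white label showed it turning.
4. I pushed the gate shut. The catch gave at about 13 N, and the gate then met its stop about 0.08 rad later.

**Last checks:**
- **Gate:** the top, side and wrist pictures show it across the mouth, with its bead past the roller.
- **Cylinder:** it stands about 44 to 46 mm in (home is 44.5) and is square to within 0.5°. It did not move while the gate closed.
- **Loose parts:** the bin, wheel, gearmotor and screwdriver lie where they were in the top view.

**Disagreements:**
- **Sideways position:** the wrist and top cameras differ by a few millimetres. The cylinder sits about 3 to 4 mm right of the bay's centre, inside the 10 mm of clearance each side.
- **Chassis depth:** the bumpers were met about 2.5 mm deeper than my first fit of the chassis.

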